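# Load a mass comparator, clamp its carriage and exercise the lift

### The job

Get the mass comparator ready for weighing: stand every steel weight from the dark mat in its own seat of the carriage while the carriage is still out at the loading end, then loosen the black clamp knob, slide the carriage fully home against its stop and tighten the clamp knob again. Then, with the weights in and the carriage clamped, press the blue lift plunger down to its stop three times, holding it there for a moment each time and letting it come right up in between and at the end. Leave all weights seated, and leave the dish, the brush and the data logger where they are.

Things in the scene. Friction and masses are not known exactly. Their poses are not given: they have to be found in the camera images.
- comparator: White instrument with a blue band, fixed, 185 mm deep (x), 400 mm long (y). Origin: middle of the base at table height; +x points away from the robot at yaw 0, yaw varies by 10 degrees. Base plate 14 mm high. At the back (own x 27 to 97 mm, y -180 to 110 mm) a housing 50 mm high carries clamp knob and lift plunger; in front of it the carriage runs along own y on the line x = -45 mm.
- carriage (a joint): Slide of the aluminium weight carriage, m: 0 = out at the loading end (comparator's +y end), 0.090 = home against its stop; grows as it moves along the comparator's -y. Starts at 0 to 0.012, clamped. Clamped, it does not give way below about 40 N; freed, it slides at about 2 N plus 8 N per m/s. The carriage is 68 mm wide and 282 mm long.
- handle_mid (a point): Middle of the black upright handle post of the carriage, diameter 14 mm, 42 mm tall (from 21 mm below this point to 21 mm above), at the carriage's +y end, 55 mm from the centre of seat 4. Pinch it or push it to slide the carriage.
- seat1 (a point): Seat 1 of the carriage: centre of its floor (about 30 mm above the table, with a black round patch), axes as the comparator's. Square pocket 52 by 52 mm with 8 mm wide ribs standing 6 mm above the floor; the four seats lie in a row along own y, 60 mm apart, seat 1 at the -y end. Any weight may go in any seat.
- seat2 (a point): Seat 2 of the carriage: centre of its floor (about 30 mm above the table, with a black round patch), axes as the comparator's. Square pocket 52 by 52 mm with 8 mm wide ribs standing 6 mm above the floor; the four seats lie in a row along own y, 60 mm apart, seat 1 at the -y end. Any weight may go in any seat.
- seat3 (a point): Seat 3 of the carriage: centre of its floor (about 30 mm above the table, with a black round patch), axes as the comparator's. Square pocket 52 by 52 mm with 8 mm wide ribs standing 6 mm above the floor; the four seats lie in a row along own y, 60 mm apart, seat 1 at the -y end. Any weight may go in any seat.
- seat4 (a point): Seat 4 of the carriage: centre of its floor (about 30 mm above the table, with a black round patch), axes as the comparator's. Square pocket 52 by 52 mm with 8 mm wide ribs standing 6 mm above the floor; the four seats lie in a row along own y, 60 mm apart, seat 1 at the -y end. Any weight may go in any seat.
- clamp_knob (a joint): Clamp knob, rad: 0 = tight, 1.3 = fully loosened (end stops at both); it grows counter-clockwise seen from above. It frees the carriage from about 0.8. Starts tight, between 0 and 0.06. It stays where it is left; turning takes about 0.1 to 0.15 N m.
- knob_grip (a point): Point on the clamp knob's vertical axis in its black grip bar, 10 mm below the bar's top, 27 mm above the housing. The bar is 46 mm long, 13 mm thick, 28 mm high and runs along this point's x (white mark on the -x half); with the knob at 0 that is the comparator's x. Below it a disc of 40 mm diameter, its top 10 mm above the housing.
- plunger (a joint): Lift plunger, m: 0 = up, 0.018 = down at its rigid stop. Spring return: about 3 N to start, 8 to 13 N at the stop, depending on the weights. With the carriage home, pressing it makes brass pins rise through the seat floors and lift the weights about 4 mm; they are set down again as it rises.
- plunger_top (a point): Centre of the top face of the blue round plunger cap, diameter 34 mm, 10 mm thick; moves down vertically with the plunger. 44 mm above the housing when up.
- mat: Dark square mat, 200 by 200 mm, 2 mm thick, fixed; origin at the centre of its underside. The weights start on it.
- weight1_mid (a point): Steel knob weight, about 0.4 kg: round body of 42 mm diameter and 38 mm height, above it a small knob head of 23 mm diameter up to 54 mm total height. This point lies on the axis half-way up, 27 mm above its underside; z along the axis, upwards when standing. Absent in some starts (2 to 4 weights are there). Stands upright at the start.
- weight2_mid (a point): Steel knob weight, about 0.4 kg: round body of 42 mm diameter and 38 mm height, above it a small knob head of 23 mm diameter up to 54 mm total height. This point lies on the axis half-way up, 27 mm above its underside; z along the axis, upwards when standing. Absent in some starts (2 to 4 weights are there). Stands upright at the start.
- weight3_mid (a point): Steel knob weight, about 0.4 kg: round body of 42 mm diameter and 38 mm height, above it a small knob head of 23 mm diameter up to 54 mm total height. This point lies on the axis half-way up, 27 mm above its underside; z along the axis, upwards when standing. Absent in some starts (2 to 4 weights are there). Stands upright at the start.
- weight4_mid (a point): Steel knob weight, about 0.4 kg: round body of 42 mm diameter and 38 mm height, above it a small knob head of 23 mm diameter up to 54 mm total height. This point lies on the axis half-way up, 27 mm above its underside; z along the axis, upwards when standing. Absent in some starts (2 to 4 weights are there). Stands upright at the start.
- dish: White bowl, rim diameter 84 mm, 45 mm high, behind the work; origin at the centre of its underside. To be left alone.
- brush: Dusting brush lying down, 160 mm long, behind the work; origin on its underside. To be left alone.
- logger: Small white upright data logger, 30 by 80 by 60 mm, behind the comparator; origin at the centre of its underside. To be left alone.
Not all that is in view belongs to the job. What is shaped like the part that bears weight2_mid but orange or pink is not meant.

How it is judged:
On the way, in this order (a step that is already met when the one before it is completed fails the run):
1. every weight stands in a seat of the carriage while the carriage is out at the loading end (((horizontal distance between weight1_mid and seat1 below 0.009 m and z of weight1_mid in the frame of seat1 between 0.023 and 0.031 m) or (horizontal distance between weight1_mid and seat2 below 0.009 m and z of weight1_mid in the frame of seat2 between 0.023 and 0.031 m) or (horizontal distance between weight1_mid and seat3 below 0.009 m and z of weight1_mid in the frame of seat3 between 0.023 and 0.031 m) or (horizontal distance between weight1_mid and seat4 below 0.009 m and z of weight1_mid in the frame of seat4 between 0.023 and 0.031 m)) and angle between each of weight1_mid, weight2_mid, weight3_mid, weight4_mid's own z axis and vertical below 0.12 rad and ((horizontal distance between weight2_mid and seat1 below 0.009 m and z of weight2_mid in the frame of seat1 between 0.023 and 0.031 m) or (horizontal distance between weight2_mid and seat2 below 0.009 m and z of weight2_mid in the frame of seat2 between 0.023 and 0.031 m) or (horizontal distance between weight2_mid and seat3 below 0.009 m and z of weight2_mid in the frame of seat3 between 0.023 and 0.031 m) or (horizontal distance between weight2_mid and seat4 below 0.009 m and z of weight2_mid in the frame of seat4 between 0.023 and 0.031 m)) and ((horizontal distance between weight3_mid and seat1 below 0.009 m and z of weight3_mid in the frame of seat1 between 0.023 and 0.031 m) or (horizontal distance between weight3_mid and seat2 below 0.009 m and z of weight3_mid in the frame of seat2 between 0.023 and 0.031 m) or (horizontal distance between weight3_mid and seat3 below 0.009 m and z of weight3_mid in the frame of seat3 between 0.023 and 0.031 m) or (horizontal distance between weight3_mid and seat4 below 0.009 m and z of weight3_mid in the frame of seat4 between 0.023 and 0.031 m)) and ((horizontal distance between weight4_mid and seat1 below 0.009 m and z of weight4_mid in the frame of seat1 between 0.023 and 0.031 m) or (horizontal distance between weight4_mid and seat2 below 0.009 m and z of weight4_mid in the frame of seat2 between 0.023 and 0.031 m) or (horizontal distance between weight4_mid and seat3 below 0.009 m and z of weight4_mid in the frame of seat3 between 0.023 and 0.031 m) or (horizontal distance between weight4_mid and seat4 below 0.009 m and z of weight4_mid in the frame of seat4 between 0.023 and 0.031 m)) and value of joint carriage below 0.03 m), for 0.2 s.
2. the carriage is slid home (value of joint carriage above 0.085 m), for 0.1 s.
3. the clamp knob is tightened with the carriage home (value of joint carriage above 0.085 m and value of joint clamp_knob below 0.25 rad), for 0.2 s.
4. plunger pressed to its stop, carriage home and clamped, all weights seated (all of step 3 and value of joint plunger above 0.0162 m and ((horizontal distance between weight1_mid and seat1 below 0.012 m and z of weight1_mid in the frame of seat1 below 0.036 m) or (horizontal distance between weight1_mid and seat2 below 0.012 m and z of weight1_mid in the frame of seat2 below 0.036 m) or (horizontal distance between weight1_mid and seat3 below 0.012 m and z of weight1_mid in the frame of seat3 below 0.036 m) or (horizontal distance between weight1_mid and seat4 below 0.012 m and z of weight1_mid in the frame of seat4 below 0.036 m)) and ((horizontal distance between weight2_mid and seat1 below 0.012 m and z of weight2_mid in the frame of seat1 below 0.036 m) or (horizontal distance between weight2_mid and seat2 below 0.012 m and z of weight2_mid in the frame of seat2 below 0.036 m) or (horizontal distance between weight2_mid and seat3 below 0.012 m and z of weight2_mid in the frame of seat3 below 0.036 m) or (horizontal distance between weight2_mid and seat4 below 0.012 m and z of weight2_mid in the frame of seat4 below 0.036 m)) and ((horizontal distance between weight3_mid and seat1 below 0.012 m and z of weight3_mid in the frame of seat1 below 0.036 m) or (horizontal distance between weight3_mid and seat2 below 0.012 m and z of weight3_mid in the frame of seat2 below 0.036 m) or (horizontal distance between weight3_mid and seat3 below 0.012 m and z of weight3_mid in the frame of seat3 below 0.036 m) or (horizontal distance between weight3_mid and seat4 below 0.012 m and z of weight3_mid in the frame of seat4 below 0.036 m)) and ((horizontal distance between weight4_mid and seat1 below 0.012 m and z of weight4_mid in the frame of seat1 below 0.036 m) or (horizontal distance between weight4_mid and seat2 below 0.012 m and z of weight4_mid in the frame of seat2 below 0.036 m) or (horizontal distance between weight4_mid and seat3 below 0.012 m and z of weight4_mid in the frame of seat3 below 0.036 m) or (horizontal distance between weight4_mid and seat4 below 0.012 m and z of weight4_mid in the frame of seat4 below 0.036 m))), for 0.2 s.
5. plunger fully up again (value of joint plunger below 0.003 m), for 0.1 s.
6. plunger pressed to its stop a second time, in the same state (all of step 4), for 0.2 s.
7. plunger fully up again (value of joint plunger below 0.003 m), for 0.1 s.
8. plunger pressed to its stop a third time, in the same state (all of step 6), for 0.2 s.
9. plunger fully up again (value of joint plunger below 0.003 m), for 0.1 s.
At the end, for the whole second after the job is handed in: Every weight present stands upright (within 0.12 rad) and at rest in a seat (within 9 mm of its centre, on its floor); carriage home (beyond 85 of 90 mm); clamp knob tight (under 0.25 rad); plunger up (under 3 mm) (all of step 3 and ((horizontal distance between weight1_mid and seat1 below 0.009 m and z of weight1_mid in the frame of seat1 between 0.023 and 0.031 m) or (horizontal distance between weight1_mid and seat2 below 0.009 m and z of weight1_mid in the frame of seat2 between 0.023 and 0.031 m) or (horizontal distance between weight1_mid and seat3 below 0.009 m and z of weight1_mid in the frame of seat3 between 0.023 and 0.031 m) or (horizontal distance between weight1_mid and seat4 below 0.009 m and z of weight1_mid in the frame of seat4 between 0.023 and 0.031 m)) and angle between each of weight1_mid, weight2_mid, weight3_mid, weight4_mid's own z axis and vertical below 0.12 rad and ((horizontal distance between weight2_mid and seat1 below 0.009 m and z of weight2_mid in the frame of seat1 between 0.023 and 0.031 m) or (horizontal distance between weight2_mid and seat2 below 0.009 m and z of weight2_mid in the frame of seat2 between 0.023 and 0.031 m) or (horizontal distance between weight2_mid and seat3 below 0.009 m and z of weight2_mid in the frame of seat3 between 0.023 and 0.031 m) or (horizontal distance between weight2_mid and seat4 below 0.009 m and z of weight2_mid in the frame of seat4 between 0.023 and 0.031 m)) and ((horizontal distance between weight3_mid and seat1 below 0.009 m and z of weight3_mid in the frame of seat1 between 0.023 and 0.031 m) or (horizontal distance between weight3_mid and seat2 below 0.009 m and z of weight3_mid in the frame of seat2 between 0.023 and 0.031 m) or (horizontal distance between weight3_mid and seat3 below 0.009 m and z of weight3_mid in the frame of seat3 between 0.023 and 0.031 m) or (horizontal distance between weight3_mid and seat4 below 0.009 m and z of weight3_mid in the frame of seat4 between 0.023 and 0.031 m)) and ((horizontal distance between weight4_mid and seat1 below 0.009 m and z of weight4_mid in the frame of seat1 between 0.023 and 0.031 m) or (horizontal distance between weight4_mid and seat2 below 0.009 m and z of weight4_mid in the frame of seat2 between 0.023 and 0.031 m) or (horizontal distance between weight4_mid and seat3 below 0.009 m and z of weight4_mid in the frame of seat3 between 0.023 and 0.031 m) or (horizontal distance between weight4_mid and seat4 below 0.009 m and z of weight4_mid in the frame of seat4 between 0.023 and 0.031 m)) and value of joint plunger below 0.003 m and linear speed of each of weight1, weight2, weight3, weight4 below 0.02 m/s); the robot touches nothing.
It fails at once if the dish is knocked away (distance of dish from where it was at the start of the episode above 0.03 m).
It fails at once if the brush is knocked away (distance of brush from where it was at the start of the episode above 0.03 m).
It fails at once if the logger is knocked away (distance of logger from where it was at the start of the episode above 0.03 m).
Of weight1, weight2, weight3, weight4 only 2 to 4 are there at a start; the rules pass over those that are not, and their reading is None.
At some moment in a run one of weight1, weight2, weight3, weight4 may be knocked a few centimetres aside while the robot is not near it.
Once in a run the grip may slacken for a moment while it holds something.
It also fails if it takes over 208 s, if anything falls off the work surface, if the arm or the gripper's body presses on something with over 40 N, if the wrist force passes 120 N, or if a joint passes its speed limit or range.

### The arm

A 7-joint arm with a two-finger parallel gripper is mounted at the origin on the work surface. World frame = base frame: x ahead of the robot, y to its left, z up, the work surface at z = 0. Lengths are in m, angles in rad, forces in N, time in s.
With the tool pointing down it reaches from about 0.425 to 1.025 m from the base axis. Payload 3.6 kg.
Tool frame: the origin (TCP) lies midway between the tips of the shut fingers; the grasp point (between the pads) lies 19 mm behind it; z points along the fingers, y is the direction in which the jaws open and shut (so a half turn about z gives the same grasp; the last joint's range is limited). The gripper opens to 85 mm and grips with 20 to 120 N. Pads are 22 mm wide; open, the fingers measure 114 mm over their backs; the gripper's body (76 mm by 85 mm) begins 54 mm behind the grasp point. The pads swing forward as they close: fully open they stand 13 mm farther back than shut.
Start: joints at [-1.196, 0.591, 0.048, 1.609, -0.033, 0.943, -0.034], TCP at [0.328, 0.647, 0.231] pointing down, gripper open.
Joint ranges: [-2.69, 2.69], [-0.47, 2.24], [-1.27, 1.36], [0.19, 2.51], [-1.53, 4.68], [0.08, 2.07], [-3.09, 3.09]. Speed limits (rad/s): [2.57, 2.57, 3.14, 3.14, 3.14, 3.14, 3.14].

### API

Orientations are given as a unit quaternion [w, x, y, z].
In Python, from rig import status, eyes, bot gives the robot as it stands. The module is installed in compiled form; this text tells all that it offers.
- The arm moves only by the shell command python3 -m jog 'ROWS' [FORCE]. ROWS is a JSON object of lists of equal length, an entry for each row: "turn": the turn, a rotation vector about the tool's x, y, z in degrees, a list of three; "linear": the shift along the tool's x, y, z in m, a list of three; "grip": the opening, from 0 (shut) to 1 (fully open). In form: {"turn": [[wx, wy, wz], ...], "linear": [[x, y, z], ...], "grip": [grip, ...]}. A call has 1 to 20 rows; each row shifts and turns the commanded pose from where the row before left it, along the tool's axes as they then stand; what a row does not reach is not made up. A row lasts 1/8 s, in which the tool goes at most 62.5 mm and 10.7 degrees, less where a joint would pass 70% of its speed; a pose out of reach is approached as far as the arm can. A call is refused whole if a number of a shift passes 0.0625 or a number of a turn 10.7, either way. A call with a gripper value outside its range is refused whole. The fingers move at their own pace and stop on an object; FORCE is the grip in N (left out, the last holds). Time passes only in rows, so rows that do not move let the fingers close. It gives the time, the measured TCP pose, the force and the opening at its end, in the units of the state.
- status.observe(): the state, without advancing time (a new reading comes with each control period).
- eyes.camera(name): name is "scene" or "side" or "wrist"; returns a dict with "img" (384x512x3 uint8, blue, green, red), "fov_y" (degrees; the focal length in pixels is half the picture's height over the tangent of half this angle, whatever the lens; pixels are square), "cx", "cy" (the principal point, pixels), "R" (3x3) and "t" (3): a world point X has camera coordinates R X + t. Camera axes: x right, y down, z forward; pixel columns grow to the right and rows downward; lengths in m; the calibration is good to about 2 mm. The wrist camera is an equidistant fisheye: a pixel r from the principal point sees the ray r / f radians off the axis. A picture is of the moment at which its call begins. There is no depth.
- bot.finish_job(): hands the job in, once; it reports no verdict.
The state is a dict: "time_s": time; "qpos": joint angles; "joint_vel": joint speeds; "joint_torque": joint torques, N m; "tcp_pos": TCP position; "ee_rot": TCP orientation; "wrist_force": force on the tool from outside, world axes, zero at the start; "torque": the same for the moment, N m; "gripper_width": finger opening in m.
Only numpy, scipy, OpenCV 4.12 (cv2) and the standard library are available. Lean on these libraries where they do the work, as an engineer would, in place of code of your own. Each camera call takes 0.05 s, during which the arm holds its last target.

## Working session

There is one attempt and no reset: what is moved stays moved. The work goes in short steps, Python scripts to look and compute and a shell command to move; the robot and the scene stay as the last step left them, time stands still between calls to the robot, and variables do not carry over. Pictures are saved under pics/ and viewed, and the job is handed in when it is done.

```bash
mkdir -p pics; ls
python3 - <<'E'
from rig import status, eyes, bot
import cv2
print(status.observe())
for n in ["scene","side","wrist"]:
    c=eyes.camera(n); cv2.imwrite(f"pics/{n}0.png",c["img"]); print(n,c["fov_y"],c["cx"],c["cy"],c["R"],c["t"])
E
```

```text
pics
{'time_s': 0.0, 'qpos': array([-1.19549191,  0.59207297,  0.0483155 ,  1.60987973, -0.03329314,
        0.94273245, -0.03366729]), 'joint_vel': array([ 0.0012815 , -0.00085672,  0.00102802,  0.00147392, -0.0006942 ,
       -0.00242634, -0.00010294]), 'joint_torque': array([-5.12608733e-05, -5.48679471e+01,  1.54664777e+00, -1.98116881e+01,
        9.41985694e-03,  8.77793762e-03, -6.38707519e-06]), 'tcp_pos': array([0.32718483, 0.64600379, 0.23015317]), 'ee_rot': array([-1.96728378e-04,  2.32211465e-01,  9.72664653e-01, -1.12673605e-03]), 'wrist_force': array([-0.02337062,  0.11921055,  0.12732221]), 'torque': array([0.00113985, 0.01425149, 0.00034214]), 'gripper_width': 0.08525648336717302}
scene 45.10045802596466 249.00488736536897 192.83723592808101 [[ 0.62346078  0.78179274  0.00983731]
 [ 0.6101567  -0.47864082 -0.63135709]
 [-0.48888184  0.39962868 -0.77542985]] [-0.4471949  -0.27796078  1.59331171]
side 54.985298864918285 251.52073232212928 197.50649861722835 [[-0.85589276 -0.51714735 -0.00249068]
 [-0.40511623  0.67345626 -0.61833446]
 [ 0.32144739 -0.52821897 -0.78591112]] [0.56796215 0.22710073 0.79499411]
wrist 65.70646984690485 254.1308883928282 192.4331982860436 [[ 0.45117445  0.8924327  -0.00234172]
 [ 0.85046176 -0.42915758  0.30420153]
 [ 0.27047443 -0.1392395  -0.95260482]] [-0.72311682 -0.03968509  0.37997358]
```

View pics/scene0.png

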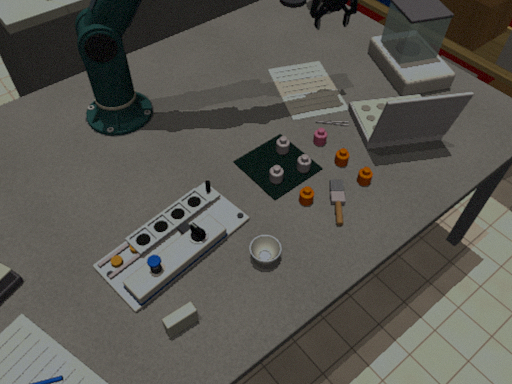

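View pics/side0.png

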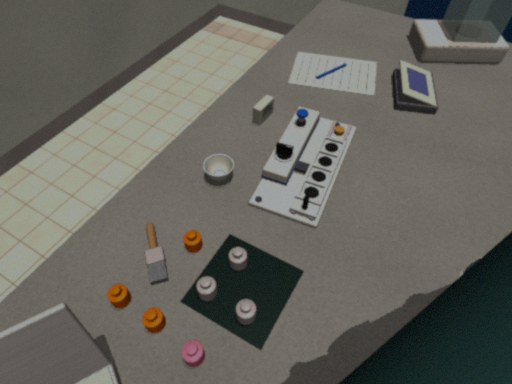

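View pics/wrist0.png

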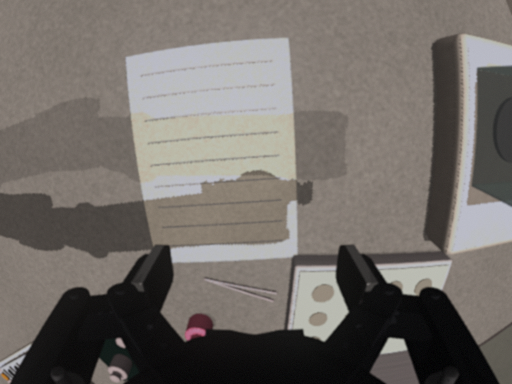

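```bash
cat > h.py <<'E'
import numpy as np, cv2
from rig import status, eyes, bot
def f(c): return 0.5*c["img"].shape[0]/np.tan(np.radians(c["fov_y"])/2)
def proj(c,X):
    X=np.atleast_2d(X); P=X@np.array(c["R"]).T+np.array(c["t"])
    return P[:,:2]/P[:,2:]*f(c)+[c["cx"],c["cy"]]
def projw(c,X):
    X=np.atleast_2d(X); P=X@np.array(c["R"]).T+np.array(c["t"])
    r=np.linalg.norm(P[:,:2],axis=1); th=np.arctan2(r,P[:,2])
    return P[:,:2]/r[:,None]*th[:,None]*f(c)+[c["cx"],c["cy"]]
def ray(c,uv,fish=False):
    d=(np.array(uv,float)-[c["cx"],c["cy"]])/f(c)
    if fish:
        th=np.hypot(*d); v=np.r_[d/th*np.sin(th),np.cos(th)] if th>1e-9 else np.array([0,0,1.])
    else: v=np.r_[d,1]
    R=np.array(c["R"]); o=-R.T@np.array(c["t"]); v=R.T@v
    return o,v/np.linalg.norm(v)
def onz(c,uv,z,fish=False):
    o,v=ray(c,uv,fish); return o+v*(z-o[2])/v[2]
def crop(name,box,s,out,c=None):
    c=c or eyes.camera(name); x0,y0,x1,y1=box
    cv2.imwrite("pics/"+out,cv2.resize(c["img"][y0:y1,x0:x1],None,fx=s,fy=s,interpolation=cv2.INTER_CUBIC)); return c
E
python3 - <<'E'
from h import *
crop("scene",(80,120,280,320),3,"s1.png") if 0 else None
i=cv2.imread("pics/scene0.png"); j=cv2.imread("pics/side0.png")
cv2.imwrite("pics/s1.png",cv2.resize(i[165:310,85:285],None,fx=4,fy=4,interpolation=cv2.INTER_CUBIC))
cv2.imwrite("pics/s2.png",cv2.resize(i[120:240,220:390],None,fx=4,fy=4,interpolation=cv2.INTER_CUBIC))
cv2.imwrite("pics/d1.png",cv2.resize(j[95:235,225:375],None,fx=4,fy=4,interpolation=cv2.INTER_CUBIC))
cv2.imwrite("pics/d2.png",cv2.resize(j[220:370,100:310],None,fx=3.5,fy=3.5,interpolation=cv2.INTER_CUBIC))
E
```

```text
(no output)
```

View pics/s1.png

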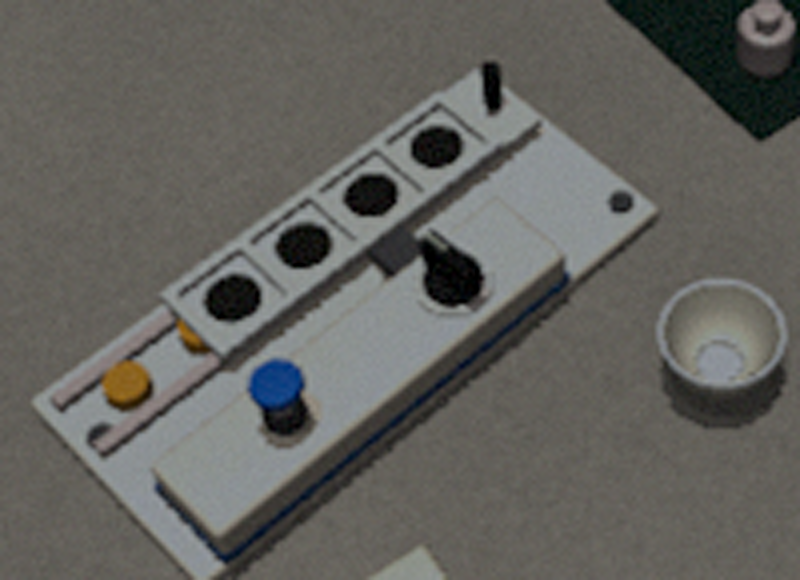

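View pics/s2.png

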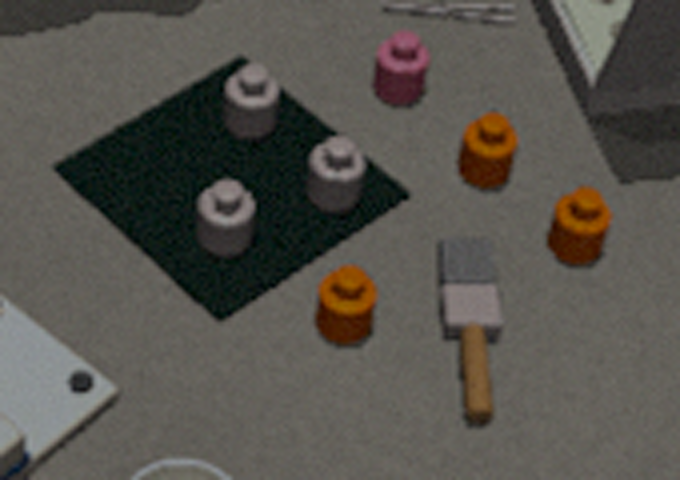

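View pics/d1.png

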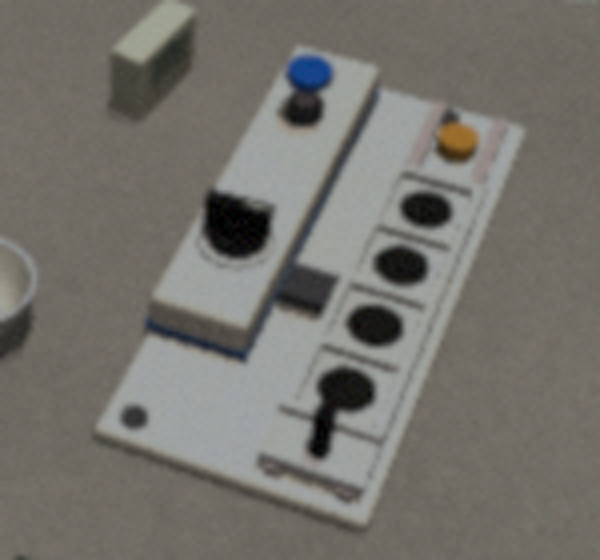

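View pics/d2.png

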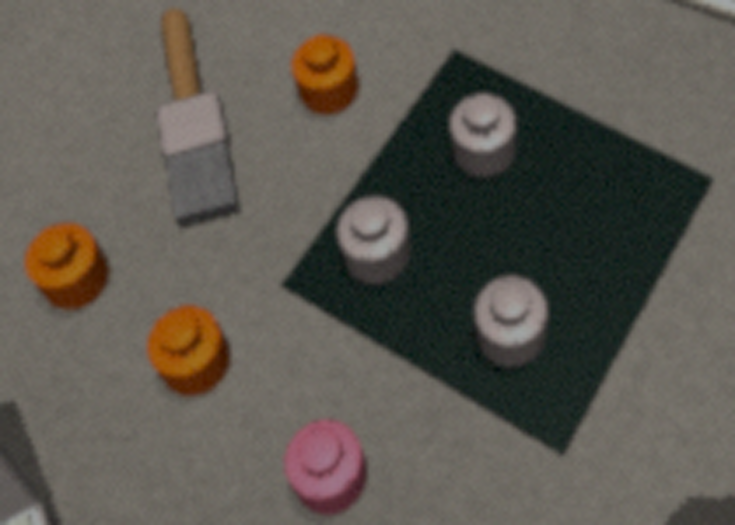

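```bash
cat > fit.py <<'E'
from h import *
from scipy.optimize import least_squares
S=eyes.camera("scene"); D=eyes.camera("side")
import pickle
pickle.dump((S,D),open("cams0.pkl","wb"))
def u(p,o,s): return (np.array(p)+.5)/s-.5+np.array(o)
a=lambda *p:u(p,(85,165),4); b=lambda *p:u(p,(225,95),4)
a2=lambda *p:u(p,(220,120),4); b2=lambda *p:u(p,(100,220),3.5)
def tri(ps):
    A=np.zeros((3,3));B=np.zeros(3); L=[]
    for c,p in ps:
        o,v=ray(c,p); M=np.eye(3)-np.outer(v,v); A+=M;B+=M@o; L.append((o,v))
    X=np.linalg.solve(A,B); return X,[round(1000*np.linalg.norm((np.eye(3)-np.outer(v,v))@(X-o)),1) for o,v in L]
W={'A':((254,75),(511,298)),'B':((341,148),(372,214)),'C':((228,188),(482,112))}
for k,(p,q) in W.items():
    print(k,tri([(S,a2(*p)),(D,b2(*q))]), onz(S,a2(*p),.056)[:2],onz(D,b2(*q),.056)[:2])
P={'s1':((233,297),(427,209)),'s2':((304,245),(402,265)),'s3':((371,194),(375,325)),'s4':((437,146),(347,389)),
'plg':((276,378),(310,72)),'handletop':((491,68),(327,405))}
R={}
for k,(p,q) in P.items():
    R[k]=tri([(S,a(*p)),(D,b(*q))]); print(k,R[k])
def res(v):
    x,y,yaw,q=v; c,s=np.cos(yaw),np.sin(yaw)
    def w(lx,ly,z): return [x+c*lx-s*ly,y+s*lx+c*ly,z]
    L=[]
    for (lx,ly),p,cc in [((92.5,200),a(657,210),S),((-92.5,-200),a(35,402),S),((-92.5,200),b(370,525),D),((92.5,200),b(98,432),D),((-92.5,-200),b(523,128),D)]:
        L.append(proj(cc,[w(lx/1e3,ly/1e3,.014)])[0]-p)
    for i in range(4):
        p,qq=P['s%d'%(i+1)]
        X=w(-.045,q+.06*i,.030)
        L.append(proj(S,[X])[0]-a(*p));L.append(proj(D,[X])[0]-b(*qq))
    return np.ravel(L)
r=least_squares(res,[.7,0,0,-.1]); print(r.x,np.round(r.fun.reshape(-1,2),1))
E
python3 fit.py
```

```text
A (array([0.48352179, 0.32146103, 0.05291019]), [np.float64(0.5), np.float64(0.5)]) [0.48617727 0.31950115] [0.48246875 0.32216201]
B (array([0.58259096, 0.32070646, 0.05294427]), [np.float64(1.4), np.float64(1.4)]) [0.58549526 0.3194235 ] [0.58047524 0.32083054]
C (array([0.5623731 , 0.22747831, 0.05356153]), [np.float64(0.1), np.float64(0.1)]) [0.563907   0.22585977] [0.56161771 0.22868012]
s1 (array([ 0.52411751, -0.2080232 ,  0.03010618]), [np.float64(0.3), np.float64(0.3)])
s2 (array([ 0.51685905, -0.14861249,  0.02976164]), [np.float64(0.4), np.float64(0.4)])
s3 (array([ 0.50919674, -0.08902352,  0.02990537]), [np.float64(0.1), np.float64(0.1)])
s4 (array([ 0.50184634, -0.02926896,  0.0298472 ]), [np.float64(0.4), np.float64(0.4)])
plg (array([ 0.63381939, -0.22978082,  0.09185811]), [np.float64(0.4), np.float64(0.4)])
handletop (array([0.4968813 , 0.02333638, 0.07294974]), [np.float64(1.2), np.float64(1.2)])
[ 0.56310714 -0.13833932  0.13430692 -0.06418021] [[ 0.5 -2.4]
 [-2.1 -1.3]
 [ 1.   0.4]
 [-0.3 -0.2]
 [ 1.4 -0.5]
 [ 0.5  0.7]
 [-1.1 -0.3]
 [ 0.3  0.4]
 [-0.9 -0.3]
 [ 0.4  0.4]
 [-0.6 -0.3]
 [ 0.   0.2]
 [-0.5 -0.3]]
```

```bash
python3 -m jog '{"turn":[[0,0,0],[0,0,0],[0,0,0],[0,0,0],[0,0,0],[0,0,0],[0,0,0],[0,0,0],[0,0,0],[0,0,0],[0,0,8],[0,0,8],[0,0,8],[0,0,8],[0,0,8],[0,0,8],[0,0,8],[0,0,0],[0,0,0]],"linear":[[-0.0287,-0.0219,0.005],[-0.0287,-0.0219,0.005],[-0.0287,-0.0219,0.005],[-0.0287,-0.0219,0.005],[-0.0287,-0.0219,0.005],[-0.0287,-0.0219,0.005],[-0.0287,-0.0219,0.005],[-0.0287,-0.0219,0.005],[-0.0287,-0.0219,0.005],[-0.0287,-0.0219,0.005],[0,0,0],[0,0,0],[0,0,0],[0,0,0],[0,0,0],[0,0,0],[0,0,0],[0,0,0],[0,0,0]],"grip":[1,1,1,1,1,1,1,1,1,1,1,1,1,1,1,1,1,1,1]}' 40
cat >> h.py <<'E'
from scipy.spatial.transform import Rotation as Ro
def toolR():
    q=status.observe()["ee_rot"]; return Ro.from_quat([q[1],q[2],q[3],q[0]]).as_matrix()
def to(X):
    s=status.observe(); return np.round(toolR().T@(np.array(X)-s["tcp_pos"]),4)
E
python3 - <<'E'
from h import *
print(np.round(toolR(),3),status.observe()["tcp_pos"],status.observe()["qpos"])
print(to([.4835,.321,.010]))
c=crop("wrist",(0,0,512,384),1.5,"w1.png")
E
```

```text
time_s: 2.62
tcp_pos: [0.4846, 0.3218, 0.1813]
ee_rot: [0.0, 0.661, 0.751, 0.0]
wrist_force: [0.5, -0.4, 0.1]
gripper_width: 0.0853
[[-0.127  0.992  0.   ]
 [ 0.992  0.127  0.   ]
 [ 0.     0.    -1.   ]] [0.48461132 0.321843   0.18131919] [-0.89801949  0.49399792  0.32244836  1.98966333 -0.23722921  0.693594
 -0.30123583]
[-0.0007 -0.0012  0.1713]
```

View pics/w1.png

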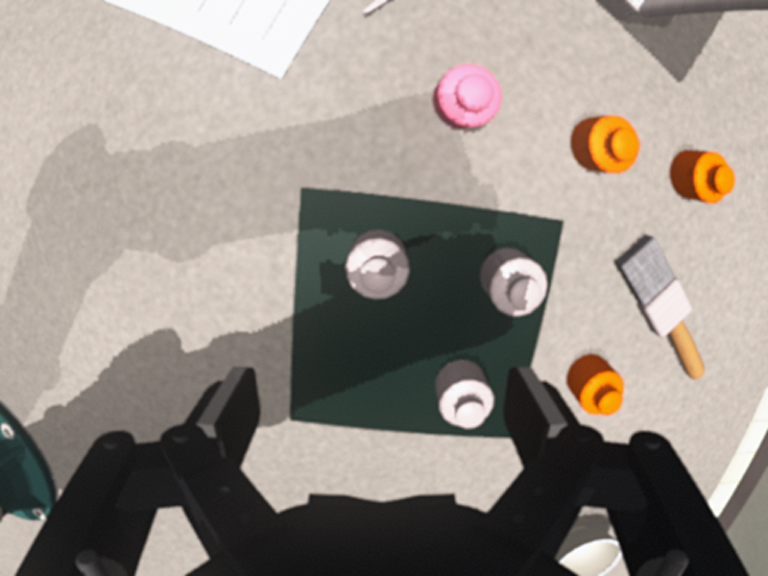

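Run:
```python
from h import *
c=eyes.camera("wrist")
for n,p in dict(A=(378,268),B=(525,291),C=(469,410),matTL=(302,188),pink=(473,95),o1=(621,144),o3=(607,400)).items():
    print(n,onz(c,(np.array(p)+.5)/1.5-.5,.056 if n in'ABC' else .054,True))
```

```text
A [0.48111813 0.32717994 0.056     ]
B [0.57815598 0.32439633 0.056     ]
C [0.55897877 0.23125291 0.056     ]
matTL [0.42904254 0.37100113 0.054     ]
pink [0.5239371  0.44098322 0.054     ]
o1 [0.62796587 0.43193793 0.054     ]
o3 [0.6712605 0.2452968 0.054    ]
```

```bash
python3 -m jog '{"turn":[[0,0,0],[0,0,0],[0,0,0],[0,0,0],[0,0,0],[0,0,0]],"linear":[[0.0007,-0.0013,0.025],[0,0,0.025],[0,0,0.025],[0,0,0.02],[0,0,0.0],[0,0,0]],"grip":[1,1,1,1,1,1]}'
python3 - <<'E'
from h import *
c=crop("wrist",(0,0,512,384),1.5,"w2.png")
E
```

```text
time_s: 3.48
tcp_pos: [0.4839, 0.3224, 0.0869]
ee_rot: [0.0, 0.662, 0.75, 0.001]
wrist_force: [-0.1, 0.0, 0.0]
gripper_width: 0.0851
```

View pics/w2.png

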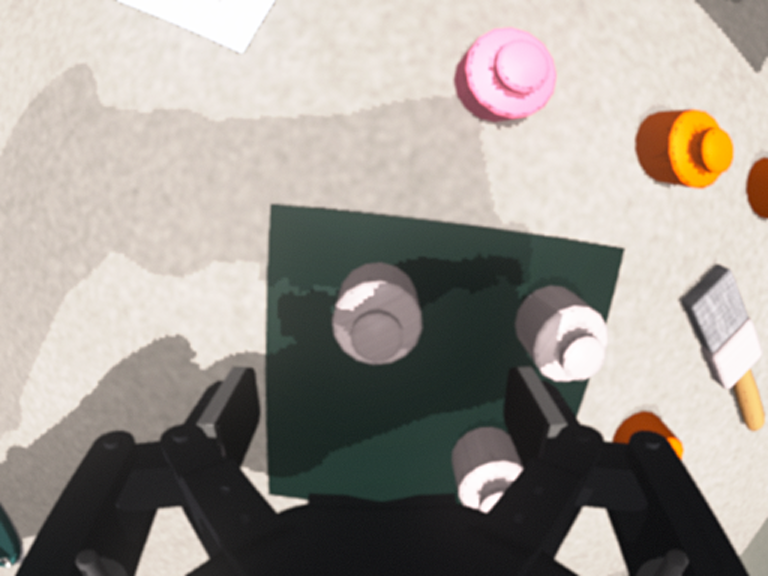

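Run:
```python
from h import *
c=eyes.camera("wrist")
for n,p in dict(A=(376,334),B=(583,353),C=(492,492)).items():
    print(n,onz(c,(np.array(p)+.5)/1.5-.5,.056,True))
R=c["R"];print(-np.array(R).T@c["t"], projw(c,[status.observe()["tcp_pos"]])*1.5)
```

```text
A [0.48085529 0.32444038 0.056     ]
B [0.5775375  0.32524505 0.056     ]
C [0.55352022 0.23891187 0.056     ]
[0.47353282 0.39939152 0.22938809] [[383.06117749 373.59335955]]
```

```bash
python3 -m jog '{"turn":[[0,0,0],[0,0,0],[0,0,0],[0,0,0],[0,0,0],[0,0,0],[0,0,0],[0,0,0],[0,0,0],[0,0,0]],"linear":[[0.001,-0.001,0.02],[0,0,0.02],[0,0,0.02],[0,0,0.014],[0,0,0.002],[0,0,0],[0,0,0],[0,0,0],[0,0,0],[0,0,0]],"grip":[1,1,1,1,1,0.3,0.3,0.3,0.3,0.3]}' 60
python3 - <<'E'
from h import *
c=crop("wrist",(0,0,512,384),1.5,"w3.png")
c=crop("side",(150,180,350,330),4,"d3.png")
E
```

```text
time_s: 4.82
tcp_pos: [0.4826, 0.3235, 0.0112]
ee_rot: [0.0, 0.662, 0.75, 0.001]
wrist_force: [-0.8, -1.4, 6.1]
gripper_width: 0.0406
```

View pics/w3.png

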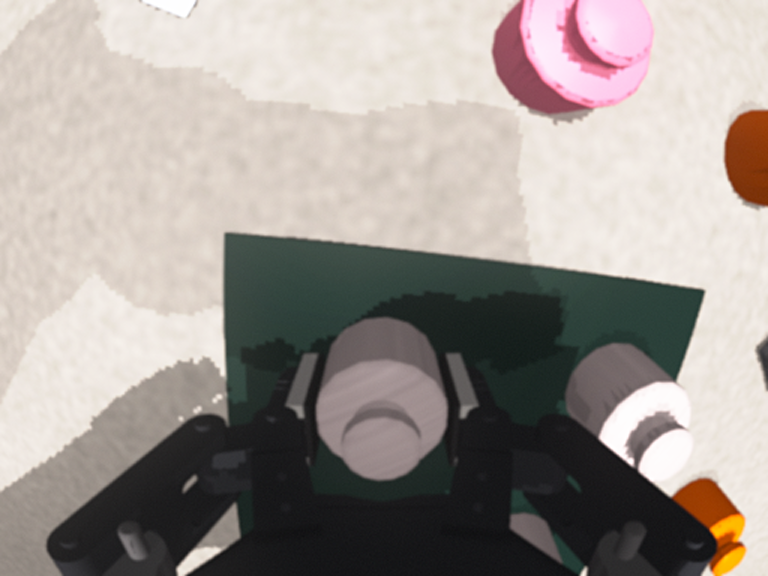

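View pics/d3.png

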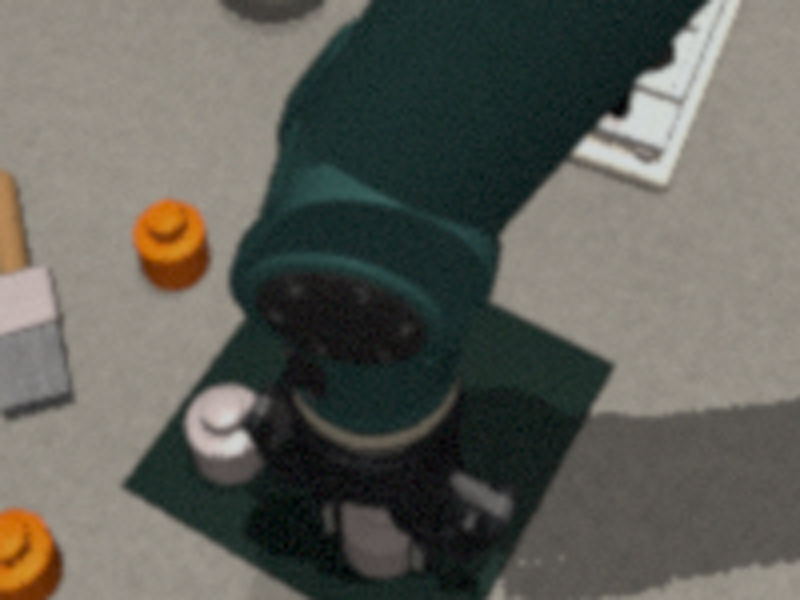

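```bash
python3 -m jog '{"turn":[[0,0,0],[0,0,0],[0,0,0],[0,0,0],[0,0,0],[0,0,0],[0,0,0],[0,0,0]],"linear":[[0,0,-0.01],[0,0,-0.025],[0,0,-0.03],[0,0,-0.03],[0,0,-0.03],[0,0,-0.015],[0,0,0],[0,0,0]],"grip":[0.3,0.3,0.3,0.3,0.3,0.3,0.3,0.3]}'
python3 - <<'E'
from h import *
c=eyes.camera("wrist"); print(onz(c,(np.array((381,446))+.5)/1.5-.5,.151+.046,True))
print(status.observe()["wrist_force"], to([.5241,-.208,.15]))
cv2.imwrite("pics/w4.png",c["img"])
E
```

```text
time_s: 5.92
tcp_pos: [0.4812, 0.3227, 0.1492]
ee_rot: [-0.0, 0.662, 0.75, -0.001]
wrist_force: [0.2, 0.1, -4.5]
gripper_width: 0.0406
[0.47999141 0.32683254 0.197     ]
[ 0.1331213  -0.11028675 -4.44782295] [-5.318e-01 -2.340e-02 -2.000e-04]
```

View pics/w4.png

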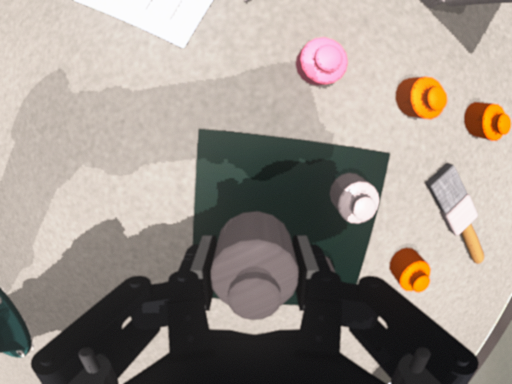

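```bash
python3 -m jog '{"turn":[[0,0,0],[0,0,0],[0,0,0],[0,0,0],[0,0,0],[0,0,0],[0,0,0],[0,0,0],[0,0,0],[0,0,0],[0,0,0],[0,0,0],[0,0,0],[0,0,0],[0,0,0],[0,0,0],[0,0,0],[0,0,0],[0,0,0]],"linear":[[-0.012,-0.0015,0],[-0.03,-0.0015,0],[-0.04,-0.0015,0],[-0.04,-0.0015,0],[-0.04,-0.0015,0],[-0.04,-0.0015,0],[-0.04,-0.0015,0],[-0.04,-0.0015,0],[-0.04,-0.0015,0],[-0.04,-0.0015,0],[-0.04,-0.0015,0],[-0.04,-0.0015,0],[-0.03,-0.0015,0],[-0.03,-0.0015,0],[-0.02,-0.0015,0],[-0.01,-0.001,0],[0,0,0],[0,0,0.01],[0,0,0]],"grip":[0.3,0.3,0.3,0.3,0.3,0.3,0.3,0.3,0.3,0.3,0.3,0.3,0.3,0.3,0.3,0.3,0.3,0.3,0.3]}'
python3 - <<'E'
from h import *
c=crop("wrist",(0,0,512,384),1.5,"w5.png")
crop("scene",(60,150,260,300),4,"s5.png")
print(to([.5241,-.208,.038]))
E
```

```text
time_s: 8.35
tcp_pos: [0.5242, -0.2057, 0.1392]
ee_rot: [-0.002, 0.661, 0.75, -0.0]
wrist_force: [0.1, 0.8, -4.4]
gripper_width: 0.0407
[-0.0014 -0.0008  0.1019]
```

View pics/w5.png

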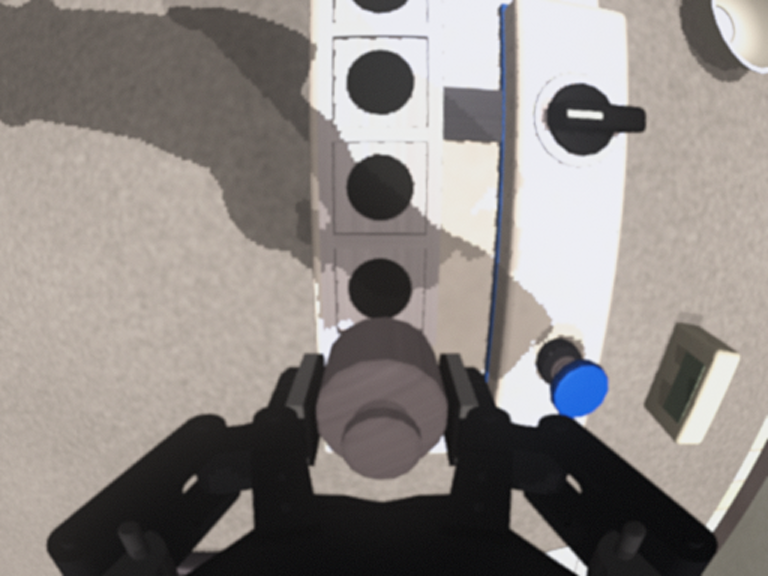

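View pics/s5.png

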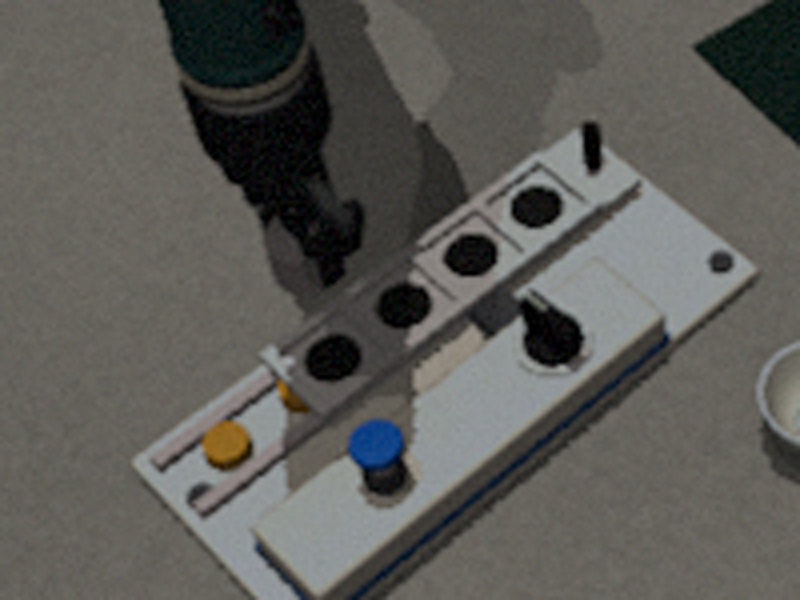

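Run:
```python
from h import *
c=eyes.camera("wrist")
g=lambda p,z:np.round(onz(c,(np.array(p)+.5)/1.5-.5,z,True),4)
print(g((380,288),.03),g((380,187),.03),g((381,82),.03)); print('plg',g((580,390),.094),'knobtop',g((585,116),.087))
print('wt top',g((381,446),.1392+.046))
```

```text
[ 0.5235 -0.209   0.03  ] [ 0.516  -0.1499  0.03  ] [ 0.509  -0.0906  0.03  ]
plg [ 0.6323 -0.2312  0.094 ] knobtop [ 0.6042 -0.0971  0.087 ]
wt top [ 0.5239 -0.2045  0.1852]
```

```bash
python3 -m jog '{"turn":[[0,0,0],[0,0,0],[0,0,0],[0,0,0],[0,0,0],[0,0,0],[0,0,0],[0,0,0]],"linear":[[-0.0035,-0.0005,0.02],[0,0,0.02],[0,0,0.02],[0,0,0.015],[0,0,0.01],[0,0,0.006],[0,0,0.004],[0,0,0]],"grip":[0.3,0.3,0.3,0.3,0.3,0.3,0.3,0.3]}'
python3 - <<'E'
from h import *
crop("scene",(60,150,260,300),4,"s6.png")
crop("side",(225,75,375,215),4,"d6.png")
E
```

```text
time_s: 9.5
tcp_pos: [0.525, -0.2112, 0.0454]
ee_rot: [0.0, 0.662, 0.75, 0.0]
wrist_force: [-1.1, -0.1, -4.1]
gripper_width: 0.0408
```

View pics/s6.png

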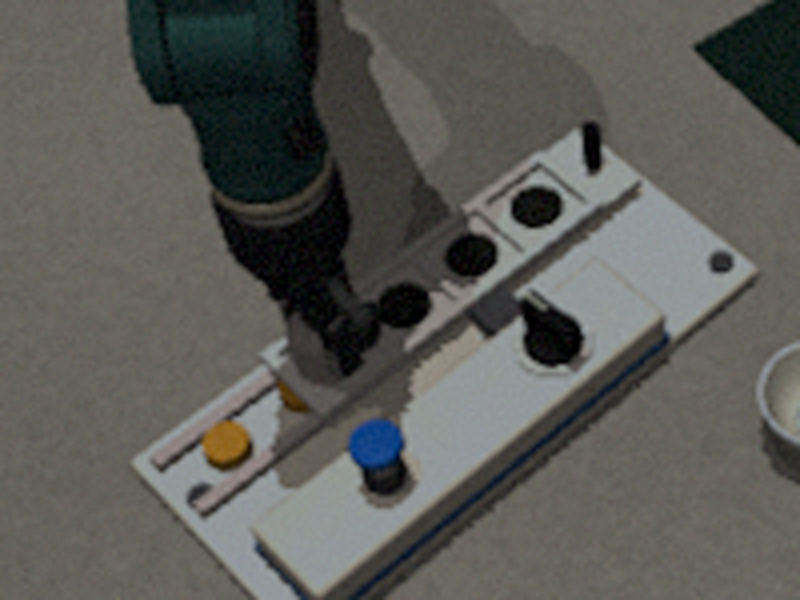

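View pics/d6.png

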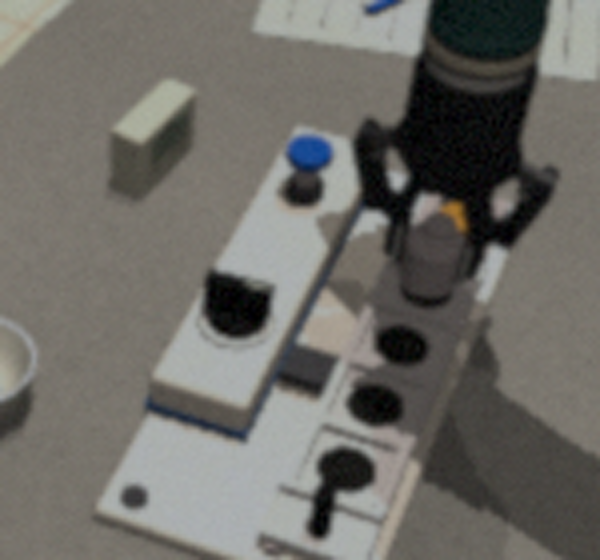

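```bash
python3 -m jog '{"turn":[[0,0,0],[0,0,0],[0,0,0]],"linear":[[0.001,-0.001,0.003],[0,0,0.002],[0,0,0]],"grip":[0.3,0.3,0.3]}'
```

```text
time_s: 9.98
tcp_pos: [0.5237, -0.2102, 0.0402]
ee_rot: [-0.0, 0.662, 0.75, -0.0]
wrist_force: [-0.3, -1.0, -4.7]
gripper_width: 0.0408
```

```bash
python3 -m jog '{"turn":[[0,0,0],[0,0,0],[0,0,0],[0,0,0],[0,0,0]],"linear":[[0,0,0.0015],[0,0,0],[0,0,0],[0,0,0],[0,0,0]],"grip":[0.3,0.3,0.6,0.9,0.9]}'
python3 -m jog '{"turn":[[0,0,0],[0,0,0],[0,0,0],[0,0,0],[0,0,0],[0,0,0]],"linear":[[0,0,-0.01],[0,0,-0.02],[0,0,-0.03],[0,0,-0.03],[0,0,-0.02],[0,0,0]],"grip":[0.9,0.9,0.9,0.9,1,1]}'
python3 - <<'E'
from h import *
c=crop("wrist",(0,0,512,384),1.5,"w7.png")
print(to([.560,.2295,.14]))
E
```

```text
time_s: 10.6
tcp_pos: [0.5241, -0.2104, 0.039]
ee_rot: [0.0, 0.662, 0.75, 0.0]
wrist_force: [-0.0, -0.0, -0.6]
gripper_width: 0.0763
time_s: 11.35
tcp_pos: [0.525, -0.2108, 0.1508]
ee_rot: [0.002, 0.662, 0.75, 0.001]
wrist_force: [-0.5, 0.1, -0.3]
gripper_width: 0.0852
[0.432  0.0903 0.0095]
```

View pics/w7.png

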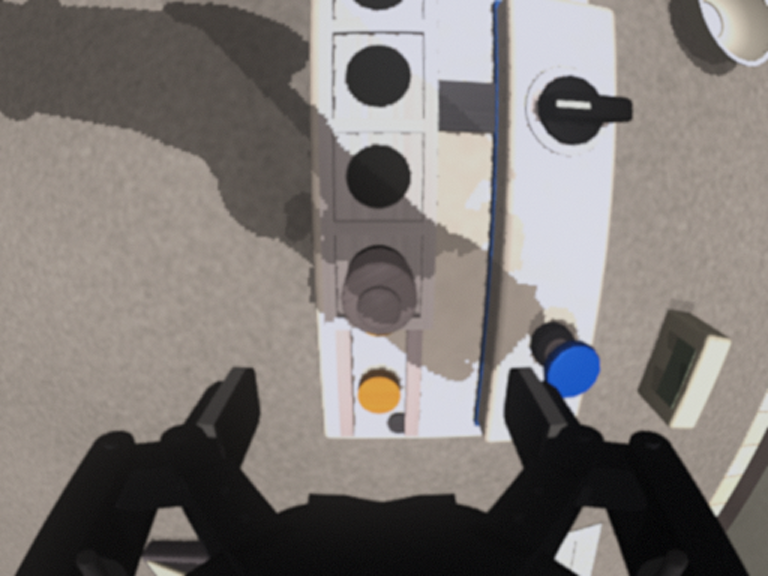

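```bash
python3 - <<'E'
from h import *
c=eyes.camera("wrist")
g=lambda p,z:np.round(onz(c,(np.array(p)+.5)/1.5-.5,z,True),4)
print(g((379,303),.084),g((379,176),.03),g((379,75),.03)); print('plg',g((572,368),.094),'knobtop',g((576,104),.087))
E
python3 -m jog '{"turn":[[0,0,0],[0,0,0],[0,0,0],[0,0,0],[0,0,0],[0,0,0],[0,0,0],[0,0,0],[0,0,0],[0,0,0],[0,0,0],[0,0,0],[0,0,0],[0,0,0],[0,0,0],[0,0,0]],"linear":[[0.012,0.006,0],[0.03,0.006,0],[0.04,0.006,0],[0.04,0.006,0],[0.04,0.006,0],[0.04,0.006,0],[0.04,0.006,0],[0.04,0.006,0],[0.04,0.006,0],[0.03,0.006,0],[0.03,0.006,0],[0.03,0.006,0],[0.015,0.006,0],[0.005,0.006,0],[0,0.006,0],[0,0,0]],"grip":[1,1,1,1,1,1,1,1,1,1,1,1,1,1,1,1]}'
python3 - <<'E'
from h import *
c=crop("wrist",(0,0,512,384),1.5,"w8.png")
E
```

```text
[ 0.522  -0.2067  0.084 ] [ 0.5145 -0.1483  0.03  ] [ 0.507 -0.089  0.03 ]
plg [ 0.6285 -0.2275  0.094 ] knobtop [ 0.6028 -0.0947  0.087 ]
time_s: 13.45
tcp_pos: [0.5603, 0.2278, 0.1489]
ee_rot: [0.001, 0.663, 0.749, -0.0]
wrist_force: [-0.3, -0.1, 0.3]
gripper_width: 0.0852
```

View pics/w8.png

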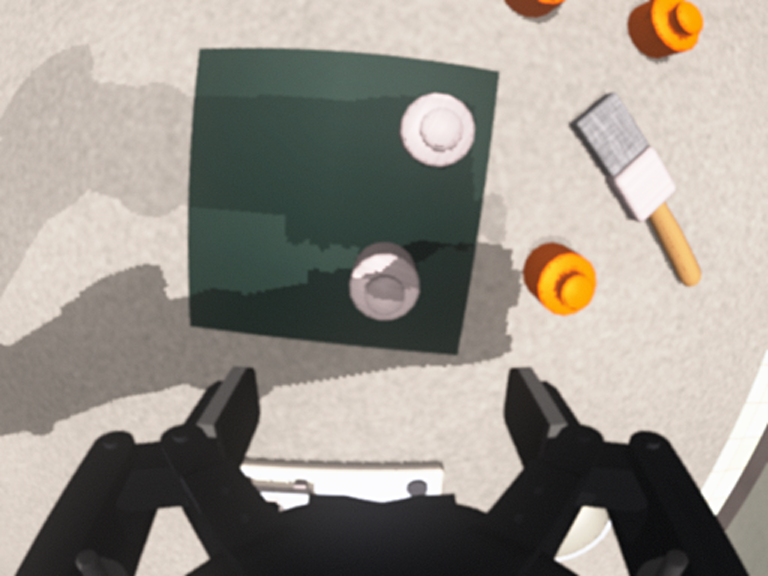

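Run:
```python
from h import *
c=eyes.camera("wrist")
g=lambda p,z:np.round(onz(c,(np.array(p)+.5)/1.5-.5,z,True),4)
print(g((385,291),.056),g((441,130),.056)); X=g((385,291),.056); X[2]=.011;print(to(X))
```

```text
[0.561  0.2293 0.056 ] [0.579 0.32  0.056]
[0.0011 0.0017 0.1378]
```

```bash
python3 -m jog '{"turn":[[0,0,0],[0,0,0],[0,0,0],[0,0,0],[0,0,0],[0,0,0],[0,0,0],[0,0,0],[0,0,0],[0,0,0],[0,0,0],[0,0,0]],"linear":[[0.001,0.001,0.025],[0,0,0.03],[0,0,0.03],[0,0,0.025],[0,0,0.018],[0,0,0.008],[0,0,0.002],[0,0,0],[0,0,0],[0,0,0],[0,0,0],[0,0,0]],"grip":[1,1,1,1,1,1,1,0.3,0.3,0.3,0.3,0.3]}' 60
python3 -m jog '{"turn":[[0,0,0],[0,0,0],[0,0,0],[0,0,0],[0,0,0],[0,0,0],[0,0,0],[0,0,0]],"linear":[[0,0,-0.01],[0,0,-0.025],[0,0,-0.03],[0,0,-0.03],[0,0,-0.03],[0,0,-0.01],[0,0,0],[0,0,0]],"grip":[0.3,0.3,0.3,0.3,0.3,0.3,0.3,0.3]}'
python3 - <<'E'
from h import *
print(to([.5155,-.1492,.145]))
c=crop("wrist",(0,0,512,384),1.5,"w9.png")
E
```

```text
time_s: 15.05
tcp_pos: [0.5611, 0.231, 0.0119]
ee_rot: [0.0, 0.662, 0.75, 0.001]
wrist_force: [-0.2, -0.4, 6.6]
gripper_width: 0.0407
time_s: 16.05
tcp_pos: [0.559, 0.2303, 0.1444]
ee_rot: [-0.001, 0.662, 0.75, -0.001]
wrist_force: [-0.0, -0.0, -4.4]
gripper_width: 0.0406
[-0.3711 -0.0904 -0.    ]
```

View pics/w9.png

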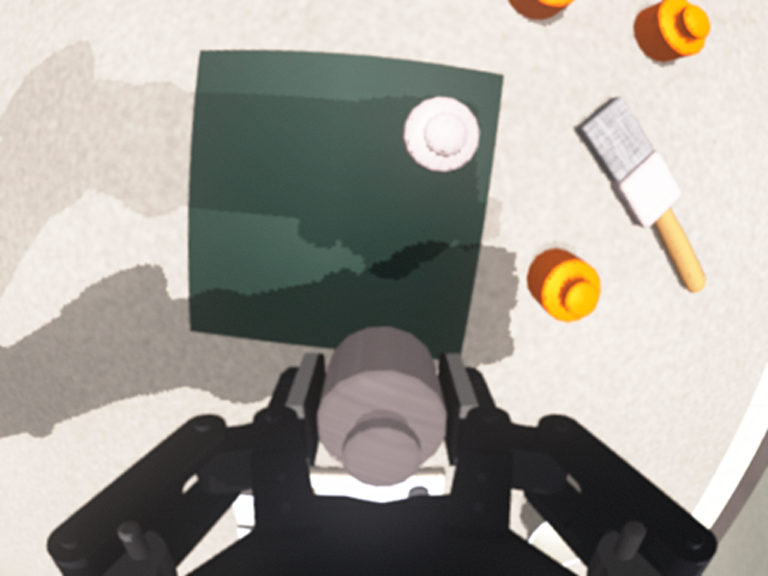

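```bash
python3 -m jog '{"turn":[[0,0,0],[0,0,0],[0,0,0],[0,0,0],[0,0,0],[0,0,0],[0,0,0],[0,0,0],[0,0,0],[0,0,0],[0,0,0],[0,0,0],[0,0,0],[0,0,0],[0,0,0],[0,0,0]],"linear":[[-0.01,-0.005,0],[-0.025,-0.007,0],[-0.035,-0.007,0],[-0.035,-0.007,0],[-0.035,-0.007,0],[-0.035,-0.007,0],[-0.035,-0.007,0],[-0.035,-0.007,0],[-0.035,-0.007,0],[-0.03,-0.007,0],[-0.025,-0.007,0],[-0.02,-0.007,0],[-0.01,-0.005,0],[-0.005,-0.003,0],[0,0,0],[0,0,0]],"grip":[0.3,0.3,0.3,0.3,0.3,0.3,0.3,0.3,0.3,0.3,0.3,0.3,0.3,0.3,0.3,0.3]}'
python3 - <<'E'
from h import *
print(to([.516,-.1485,.040]))
c=crop("wrist",(0,0,512,384),1.5,"w10.png")
E
```

```text
time_s: 18.1
tcp_pos: [0.5172, -0.1466, 0.1458]
ee_rot: [-0.0, 0.661, 0.75, 0.0]
wrist_force: [0.3, 0.9, -4.3]
gripper_width: 0.0404
[-0.0018 -0.0015  0.1058]
```

View pics/w10.png

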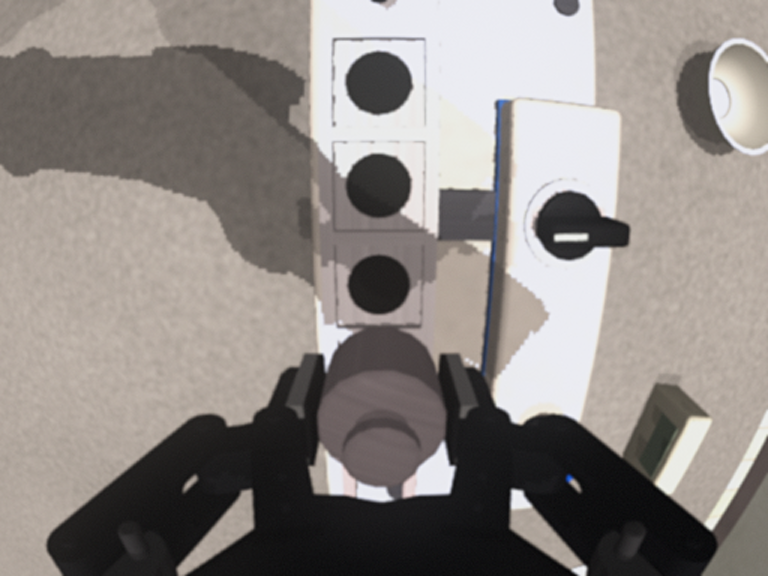

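Run:
```python
from h import *
c=eyes.camera("wrist")
g=lambda p,z:np.round(onz(c,(np.array(p)+.5)/1.5-.5,z,True),4)
print(g((379,284),.03),g((379,185),.03),g((379,82),.03),'wt',g((381,451),.1458+.045))
```

```text
[ 0.5154 -0.1485  0.03  ] [ 0.5079 -0.0894  0.03  ] [ 0.5004 -0.0299  0.03  ] wt [ 0.5165 -0.1464  0.1908]
```

```bash
python3 -m jog '{"turn":[[0,0,0],[0,0,0],[0,0,0],[0,0,0],[0,0,0],[0,0,0],[0,0,0],[0,0,0],[0,0,0]],"linear":[[-0.001,-0.001,0.02],[0,0,0.025],[0,0,0.02],[0,0,0.015],[0,0,0.01],[0,0,0.006],[0,0,0.004],[0,0,0],[0,0,0]],"grip":[0.3,0.3,0.3,0.3,0.3,0.3,0.3,0.3,0.3]}'
```

```text
time_s: 19.32
tcp_pos: [0.5164, -0.1489, 0.0462]
ee_rot: [0.0, 0.662, 0.75, 0.0]
wrist_force: [0.1, -0.0, -4.5]
gripper_width: 0.0403
```

```bash
python3 -m jog '{"turn":[[0,0,0],[0,0,0],[0,0,0],[0,0,0]],"linear":[[0,0,0.003],[0,0,0.002],[0,0,0],[0,0,0]],"grip":[0.3,0.3,0.3,0.3]}'
```

```text
time_s: 19.82
tcp_pos: [0.5159, -0.1486, 0.0407]
ee_rot: [-0.0, 0.662, 0.75, -0.0]
wrist_force: [0.5, 1.4, -4.9]
gripper_width: 0.0408
```

```bash
python3 -m jog '{"turn":[[0,0,0],[0,0,0],[0,0,0],[0,0,0],[0,0,0],[0,0,0]],"linear":[[0,0,0.001],[0,0,0],[0,0,0],[0,0,0],[0,0,0],[0,0,0]],"grip":[0.3,0.3,0.45,0.6,0.9,0.9]}'
python3 -m jog '{"turn":[[0,0,0],[0,0,0],[0,0,0],[0,0,0],[0,0,0],[0,0,0]],"linear":[[0,0,-0.01],[0,0,-0.02],[0,0,-0.03],[0,0,-0.03],[0,0,-0.015],[0,0,0]],"grip":[0.9,0.9,0.9,0.9,1,1]}'
python3 - <<'E'
from h import *
c=crop("wrist",(0,0,512,384),1.5,"w11.png")
print(to([.580,.322,.145]))
E
```

```text
time_s: 20.58
tcp_pos: [0.5166, -0.1492, 0.0401]
ee_rot: [0.001, 0.662, 0.75, 0.0]
wrist_force: [0.5, 0.5, -0.6]
gripper_width: 0.0771
time_s: 21.32
tcp_pos: [0.5168, -0.1489, 0.1459]
ee_rot: [0.001, 0.662, 0.75, 0.001]
wrist_force: [0.5, -0.1, -0.1]
gripper_width: 0.0854
[0.459 0.122 0.   ]
```

View pics/w11.png

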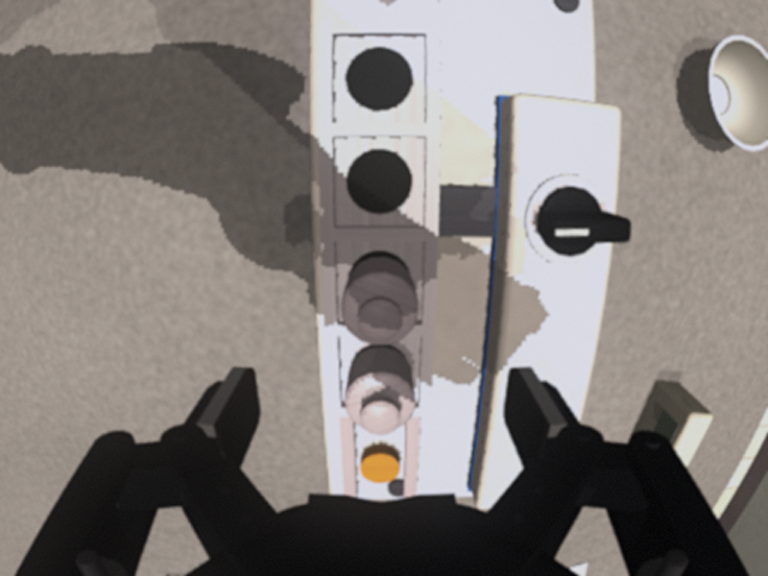

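```bash
python3 -m jog '{"turn":[[0,0,0],[0,0,0],[0,0,0],[0,0,0],[0,0,0],[0,0,0],[0,0,0],[0,0,0],[0,0,0],[0,0,0],[0,0,0],[0,0,0],[0,0,0],[0,0,0],[0,0,0],[0,0,0],[0,0,0]],"linear":[[0.01,0.008,0],[0.03,0.008,0],[0.04,0.008,0],[0.04,0.008,0],[0.04,0.008,0],[0.04,0.008,0],[0.04,0.008,0],[0.04,0.008,0],[0.04,0.008,0],[0.04,0.008,0],[0.03,0.008,0],[0.03,0.008,0],[0.02,0.008,0],[0.01,0.008,0],[0.005,0.006,0],[0.003,0.003,0],[0,0,0]],"grip":[1,1,1,1,1,1,1,1,1,1,1,1,1,1,1,1,1]}'
python3 - <<'E'
from h import *
c=crop("wrist",(0,0,512,384),1.5,"w12.png")
E
```

```text
time_s: 23.5
tcp_pos: [0.5796, 0.3198, 0.1449]
ee_rot: [0.0, 0.662, 0.749, -0.0]
wrist_force: [0.3, 1.1, 0.6]
gripper_width: 0.0853
```

View pics/w12.png

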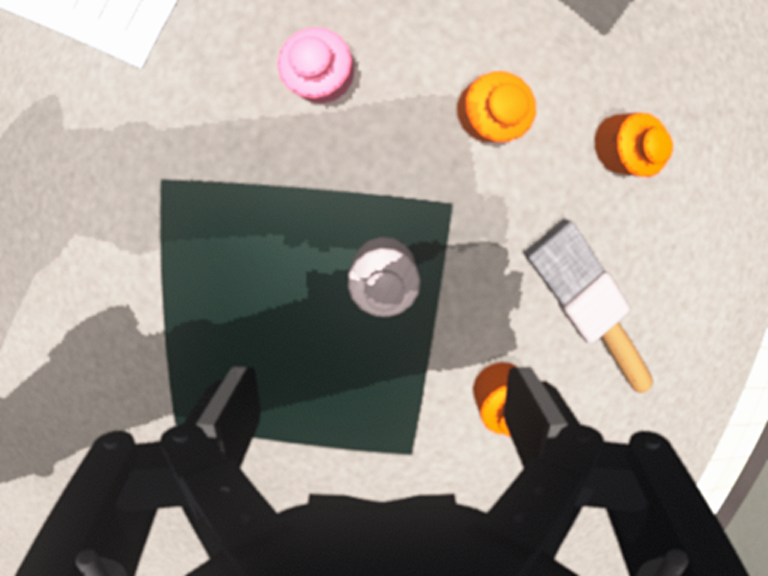

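Run:
```python
from h import *
c=eyes.camera("wrist")
g=lambda p,z:np.round(onz(c,(np.array(p)+.5)/1.5-.5,z,True),4)
X=g((384,288),.056); print(X); X[2]=.011;print(to(X))
```

```text
[0.5795 0.324  0.056 ]
[0.0043 0.0009 0.1339]
```

```bash
python3 -m jog '{"turn":[[0,0,0],[0,0,0],[0,0,0],[0,0,0],[0,0,0],[0,0,0],[0,0,0],[0,0,0],[0,0,0],[0,0,0],[0,0,0],[0,0,0]],"linear":[[0.003,0,0.025],[0,0,0.03],[0,0,0.03],[0,0,0.021],[0,0,0.018],[0,0,0.008],[0,0,0.001],[0,0,0],[0,0,0],[0,0,0],[0,0,0],[0,0,0]],"grip":[1,1,1,1,1,1,1,0.3,0.3,0.3,0.3,0.3]}' 60
python3 -m jog '{"turn":[[0,0,0],[0,0,0],[0,0,0],[0,0,0],[0,0,0],[0,0,0],[0,0,0],[0,0,0]],"linear":[[0,0,-0.01],[0,0,-0.025],[0,0,-0.03],[0,0,-0.03],[0,0,-0.03],[0,0,-0.01],[0,0,0],[0,0,0]],"grip":[0.3,0.3,0.3,0.3,0.3,0.3,0.3,0.3]}'
python3 - <<'E'
from h import *
print(to([.5085,-.0895,.145]))
c=crop("wrist",(0,0,512,384),1.5,"w13.png")
E
```

```text
time_s: 25.1
tcp_pos: [0.5798, 0.3241, 0.013]
ee_rot: [0.0, 0.662, 0.75, 0.001]
wrist_force: [-0.9, 0.1, 7.1]
gripper_width: 0.0401
time_s: 26.1
tcp_pos: [0.5775, 0.3232, 0.1452]
ee_rot: [-0.001, 0.662, 0.75, -0.001]
wrist_force: [-1.3, -0.5, -2.6]
gripper_width: 0.0405
[-0.4009 -0.1199  0.001 ]
```

View pics/w13.png

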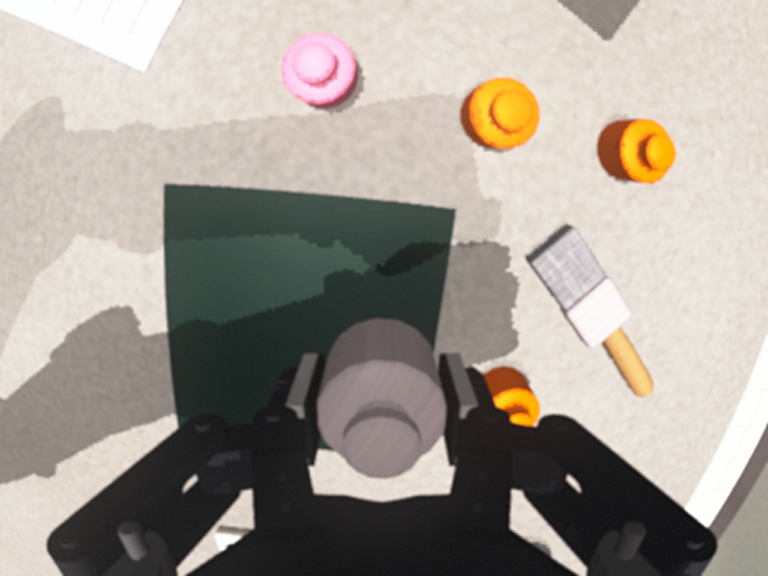

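```bash
python3 -m jog '{"turn":[[0,0,0],[0,0,0],[0,0,0],[0,0,0],[0,0,0],[0,0,0],[0,0,0],[0,0,0],[0,0,0],[0,0,0],[0,0,0],[0,0,0],[0,0,0],[0,0,0],[0,0,0],[0,0,0],[0,0,0]],"linear":[[-0.01,-0.006,0],[-0.025,-0.009,0],[-0.035,-0.009,0],[-0.035,-0.009,0],[-0.035,-0.009,0],[-0.035,-0.009,0],[-0.035,-0.009,0],[-0.035,-0.009,0],[-0.035,-0.009,0],[-0.03,-0.009,0],[-0.03,-0.009,0],[-0.025,-0.009,0],[-0.02,-0.009,0],[-0.012,-0.006,0],[-0.005,0,0],[0,0,0],[0,0,0]],"grip":[0.3,0.3,0.3,0.3,0.3,0.3,0.3,0.3,0.3,0.3,0.3,0.3,0.3,0.3,0.3,0.3,0.3]}'
python3 - <<'E'
from h import *
print(to([.5085,-.090,.041]))
c=crop("wrist",(0,0,512,384),1.5,"w14.png")
E
```

```text
time_s: 28.28
tcp_pos: [0.5102, -0.089, 0.1468]
ee_rot: [-0.0, 0.661, 0.75, 0.0]
wrist_force: [0.1, -0.5, -2.8]
gripper_width: 0.0403
[-0.0008 -0.0018  0.1058]
```

View pics/w14.png

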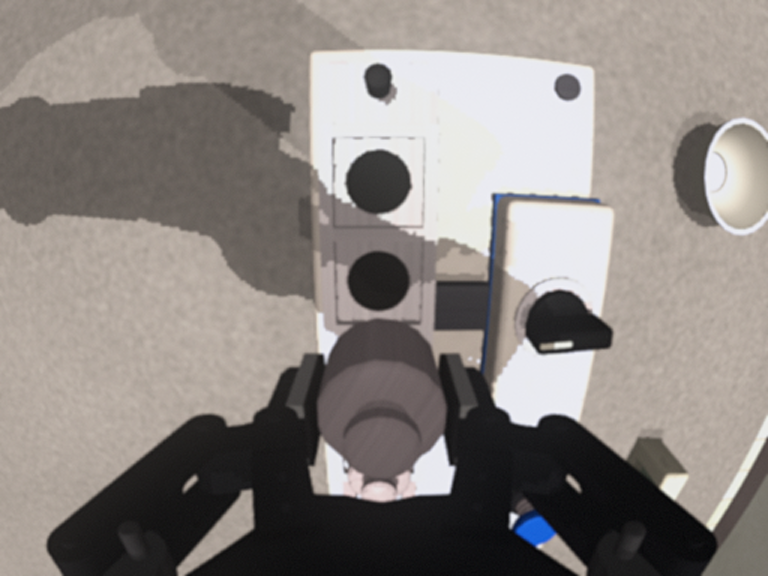

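```bash
python3 -m jog '{"turn":[[0,0,0],[0,0,0],[0,0,0],[0,0,0],[0,0,0],[0,0,0],[0,0,0],[0,0,0],[0,0,0]],"linear":[[0,-0.0015,0.02],[0,0,0.025],[0,0,0.02],[0,0,0.015],[0,0,0.01],[0,0,0.007],[0,0,0.004],[0,0,0],[0,0,0]],"grip":[0.3,0.3,0.3,0.3,0.3,0.3,0.3,0.3,0.3]}'
```

```text
time_s: 29.45
tcp_pos: [0.5086, -0.0904, 0.0462]
ee_rot: [0.0, 0.662, 0.75, 0.0]
wrist_force: [0.4, -0.6, -4.4]
gripper_width: 0.0404
```

```bash
python3 -m jog '{"turn":[[0,0,0],[0,0,0],[0,0,0],[0,0,0]],"linear":[[0,0,0.003],[0,0,0.0015],[0,0,0],[0,0,0]],"grip":[0.3,0.3,0.3,0.3]}'
```

```text
time_s: 29.95
tcp_pos: [0.5083, -0.0903, 0.0413]
ee_rot: [0.0, 0.662, 0.75, 0.0]
wrist_force: [0.6, -1.5, -3.6]
gripper_width: 0.0405
```

```bash
python3 -m jog '{"turn":[[0,0,0],[0,0,0],[0,0,0],[0,0,0],[0,0,0],[0,0,0]],"linear":[[0,0,0.001],[0,0,0],[0,0,0],[0,0,0],[0,0,0],[0,0,0]],"grip":[0.3,0.3,0.45,0.6,0.9,0.9]}'
python3 -m jog '{"turn":[[0,0,0],[0,0,0],[0,0,0],[0,0,0],[0,0,0],[0,0,0],[0,0,0]],"linear":[[0,0,-0.01],[0,0,-0.02],[0,0,-0.03],[0,0,-0.03],[0,0,-0.03],[0,0,-0.02],[0,0,0]],"grip":[0.9,0.9,0.9,0.9,1,1,1]}'
python3 - <<'E'
from h import *
c=crop("wrist",(0,0,512,384),1.5,"w15.png")
crop("scene",(0,0,512,384),1.5,"s15.png")
crop("side",(0,0,512,384),1.5,"d15.png")
E
```

```text
time_s: 30.7
tcp_pos: [0.5085, -0.0903, 0.0402]
ee_rot: [0.0, 0.662, 0.75, 0.0]
wrist_force: [0.5, -0.1, 0.4]
gripper_width: 0.0768
time_s: 31.58
tcp_pos: [0.5094, -0.0905, 0.1821]
ee_rot: [0.002, 0.662, 0.75, 0.001]
wrist_force: [-0.2, 0.7, -0.4]
gripper_width: 0.0852
```

View pics/w15.png

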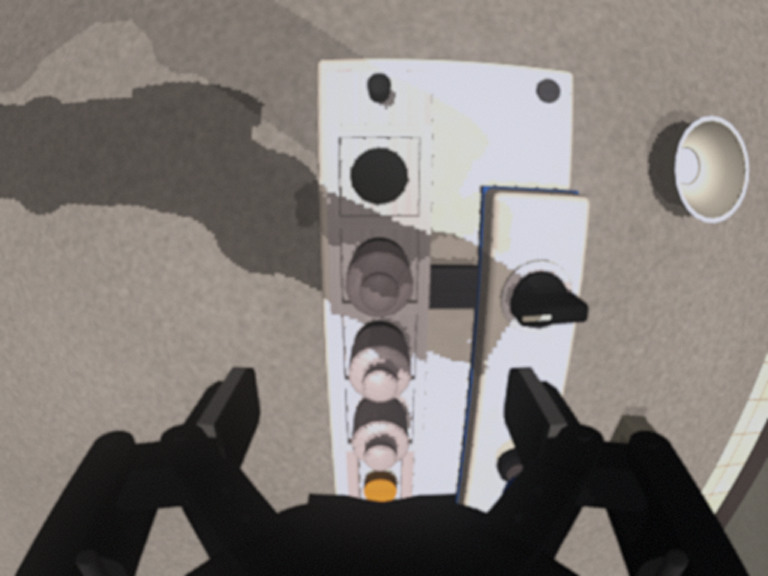

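View pics/s15.png

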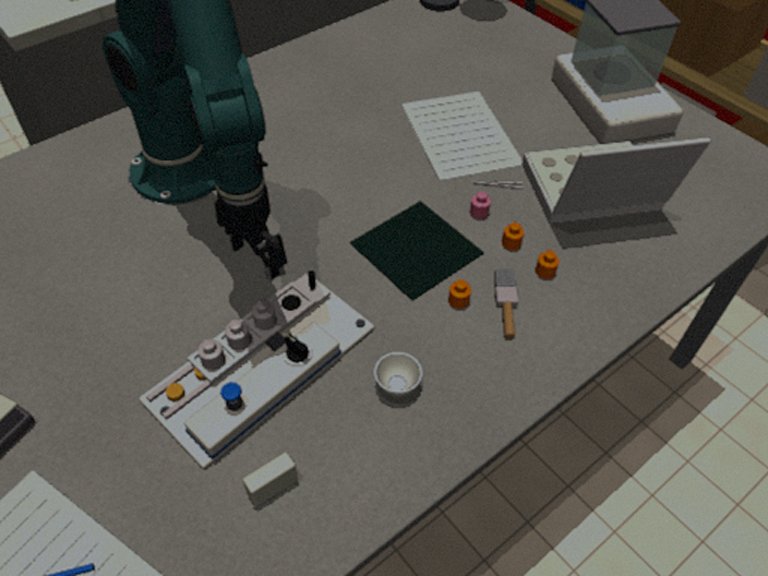

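View pics/d15.png

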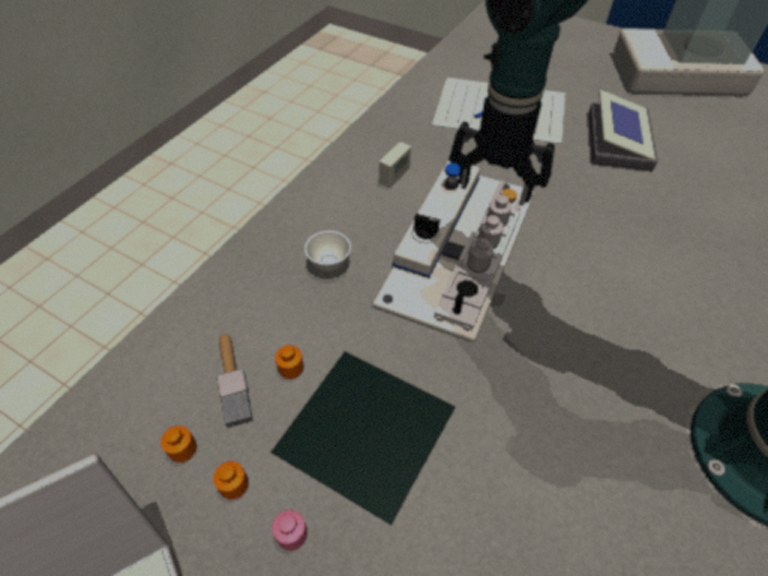

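Run:
```python
from h import *
c=eyes.camera("wrist")
g=lambda p,z:np.round(onz(c,(np.array(p)+.5)/1.5-.5,z,True),4)
print(g((540,298),.055)); i=cv2.imread("pics/w15.png")
i2=cv2.resize(i[220:400,460:640],None,fx=4,fy=4,interpolation=cv2.INTER_CUBIC); cv2.imwrite("pics/w15k.png",i2[:600])
print(to([.6085,-.094,.18]))
```

```text
[ 0.6123 -0.0909  0.055 ]
[-0.0164  0.0998 -0.0007]
```

View pics/w15k.png

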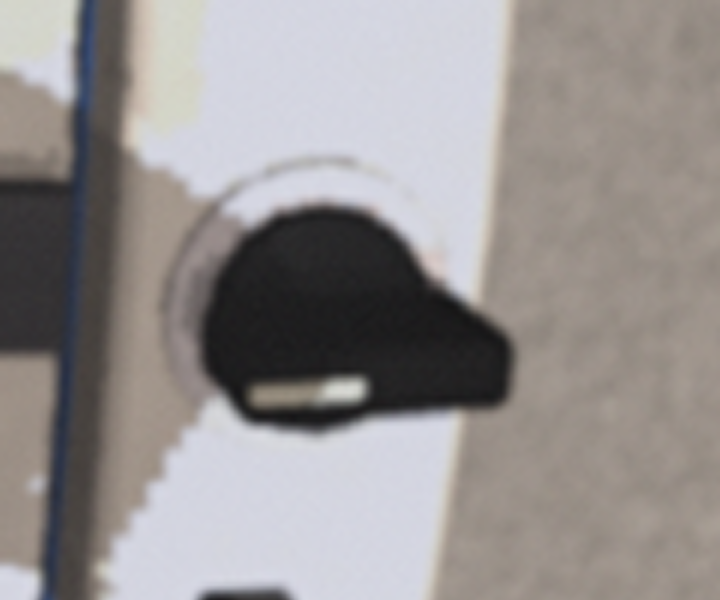

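```bash
python3 - <<'E'
from h import *
c=eyes.camera("wrist")
g=lambda p,z:np.round(onz(c,(np.array(p)+.5)/1.5-.5,z,True),4)
print(g((540,299),.060),g((553,317.5),.087), g((519,319),.087),g((587,316),.087))
E
python3 -m jog '{"turn":[[0,0,0],[0,0,0],[0,0,0],[0,0,0],[0,0,10],[0,0,10],[0,0,10],[0,0,10],[0,0,10],[0,0,10],[0,0,10],[0,0,10],[0,0,10],[0,0,0],[0,0,0]],"linear":[[-0.004,0.025,0],[-0.004,0.025,0],[-0.004,0.025,0],[-0.004,0.025,0],[0,0,0],[0,0,0],[0,0,0],[0,0,0],[0,0,0],[0,0,0],[0,0,0],[0,0,0],[0,0,0],[0,0,0],[0,0,0]],"grip":[1,1,1,1,1,1,1,1,1,1,1,1,1,1,1]}'
python3 - <<'E'
from h import *
print(status.observe()["qpos"])
c=crop("wrist",(0,0,512,384),1.5,"w16.png")
E
```

```text
[ 0.61 -0.09  0.06] [ 0.6097 -0.0924  0.087 ] [ 0.5883 -0.0958  0.087 ] [ 0.6324 -0.089   0.087 ]
time_s: 33.7
tcp_pos: [0.6092, -0.0937, 0.1797]
ee_rot: [0.0, 0.998, 0.064, -0.001]
wrist_force: [0.2, -0.6, -0.0]
gripper_width: 0.0853
[-0.42552565  0.6347383   0.75428717  1.92491537 -0.58971594  0.81755844
 -0.7917181 ]
```

View pics/w16.png

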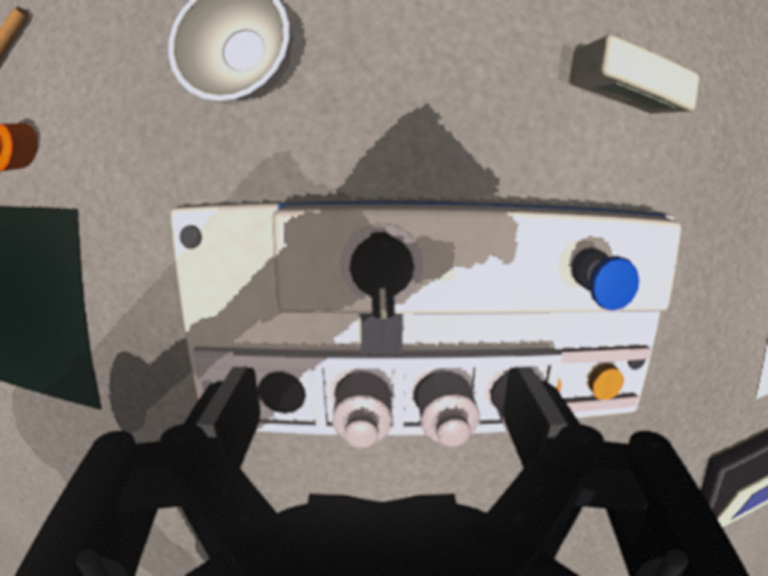

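Run:
```python
from h import *
c=eyes.camera("wrist")
g=lambda p,z:np.round(onz(c,(np.array(p)+.5)/1.5-.5,z,True),4)
print(g((381,264),.060),g((381,316),.087),g((614,284),.094)); X=[.610,-.0920,.064]; print(to(X)); print(np.round(toolR(),3))
i=cv2.imread("pics/w16.png"); cv2.imwrite("pics/w16k.png",cv2.resize(i[210:350,320:450],None,fx=4,fy=4,interpolation=cv2.INTER_CUBIC))
```

```text
[ 0.6185 -0.0927  0.06  ] [ 0.5954 -0.0956  0.087 ] [ 0.634  -0.2291  0.094 ]
[ 0.0009 -0.0017  0.1161]
[[ 0.992  0.126 -0.   ]
 [ 0.126 -0.992  0.   ]
 [-0.    -0.    -1.   ]]
```

View pics/w16k.png

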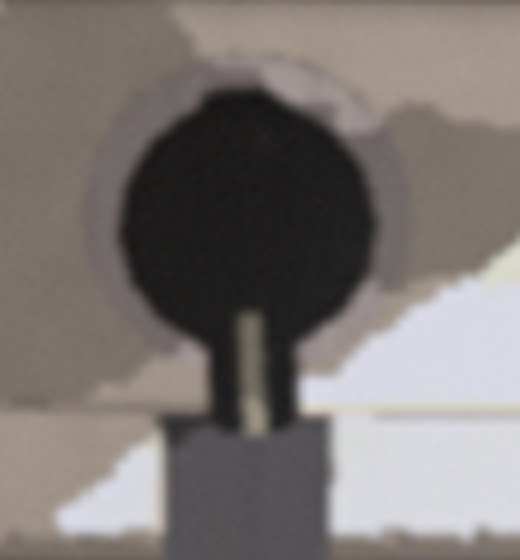

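Run:
```python
import io,contextlib
with contextlib.redirect_stdout(io.StringIO()):
    from fit import *
i=cv2.imread("pics/scene0.png"); j=cv2.imread("pics/side0.png")
S,D=pickle.load(open("cams0.pkl","rb"))
for p,cc,n in (((198,234),i,"sk"),((284,153),j,"dk")):
    x,y=p; cv2.imwrite(f"pics/{n}.png",cv2.resize(cc[y-20:y+20,x-20:x+20],None,fx=12,fy=12,interpolation=cv2.INTER_CUBIC))
for z in (.05,.06): print(onz(S,a(455,287),z),onz(D,b(237,235),z))
# predicted pixels
for X in ([.610,-.092],[.6145,-.093]):
    for z in (.05,.06,.087): print(X,z,(proj(S,[X+[z]])-[178,214]+.5)*12,(proj(D,[X+[z]])-[264,133]+.5)*12)
```

```text
[ 0.62098076 -0.09379309  0.05      ] [ 0.6192661  -0.09751952  0.05      ]
[ 0.62695832 -0.09701043  0.06      ] [ 0.61512593 -0.08833451  0.06      ]
[0.61, -0.092] 0.05 [[228.76179999 237.50577265]] [[269.25384362 280.44389287]]
[0.61, -0.092] 0.06 [[225.18537129 211.70371373]] [[272.41306126 248.90555472]]
[0.61, -0.092] 0.087 [[215.29636819 140.35973856]] [[281.19831634 161.20271889]]
[0.6145, -0.093] 0.05 [[236.64474282 253.24384502]] [[253.7124728  270.40142336]]
[0.6145, -0.093] 0.06 [[233.1111766  227.48723983]] [[256.74259959 238.84634793]]
[0.6145, -0.093] 0.087 [[223.34018752 156.26528101]] [[265.16837769 151.10214374]]
```

View pics/sk.png

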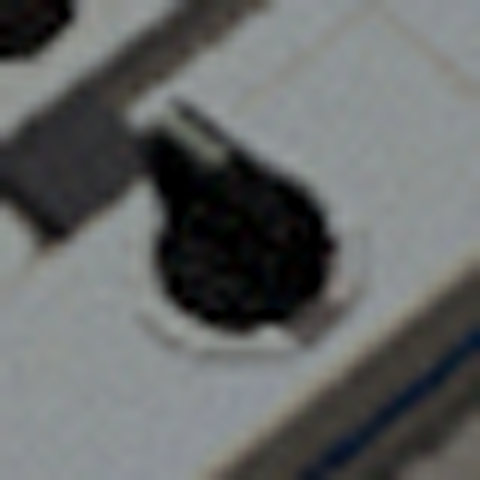

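View pics/dk.png

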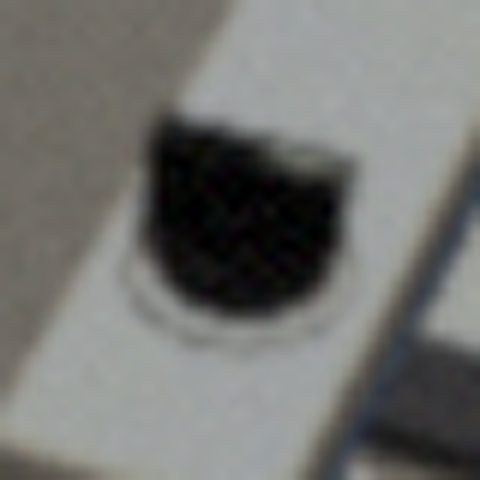

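```bash
python3 -m jog '{"turn":[[0,0,0],[0,0,0],[0,0,0],[0,0,0],[0,0,0],[0,0,0],[0,0,0]],"linear":[[0.008,0,0.02],[0,0,0.02],[0,0,0.02],[0,0,0.02],[0,0,0.01],[0,0,0],[0,0,0]],"grip":[1,1,1,1,0.7,0.5,0.5]}' 30
python3 - <<'E'
from h import *
c=crop("wrist",(0,0,512,384),1.5,"w17.png")
E
```

```text
time_s: 34.78
tcp_pos: [0.6179, -0.0931, 0.0909]
ee_rot: [0.0, 0.998, 0.062, 0.001]
wrist_force: [0.3, 0.3, -0.6]
gripper_width: 0.0429
```

View pics/w17.png

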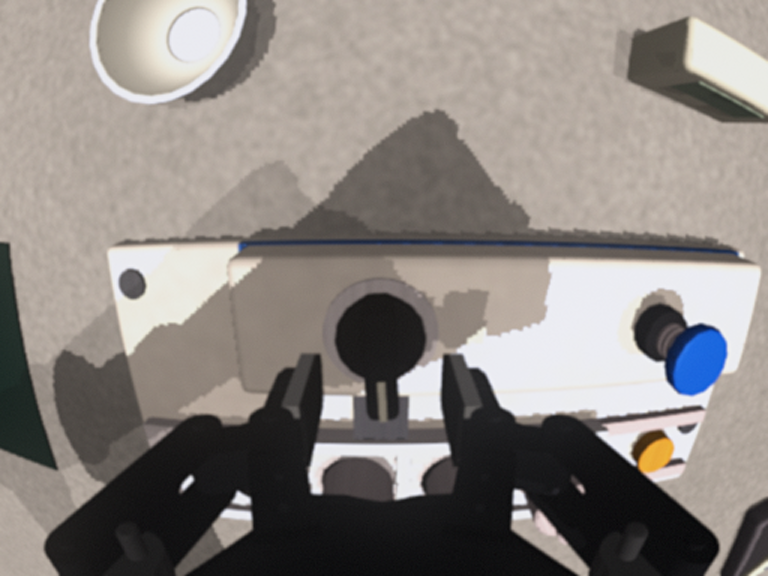

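```bash
python3 -m jog '{"turn":[[0,0,0],[0,0,0],[0,0,0],[0,0,0],[0,0,0],[0,0,0],[0,0,0],[0,0,0]],"linear":[[0,0,0.01],[0,0,0.01],[0,0,0.006],[0,0,0],[0,0,0],[0,0,0],[0,0,0],[0,0,0]],"grip":[0.5,0.5,0.5,0.5,0.05,0.05,0.05,0.05]}' 30
python3 - <<'E'
from h import *
c=crop("wrist",(0,0,512,384),1.5,"w18.png")
E
```

```text
time_s: 35.83
tcp_pos: [0.6177, -0.0927, 0.0647]
ee_rot: [-0.0, 0.998, 0.062, 0.0]
wrist_force: [-0.4, -0.0, 2.5]
gripper_width: 0.0123
```

View pics/w18.png

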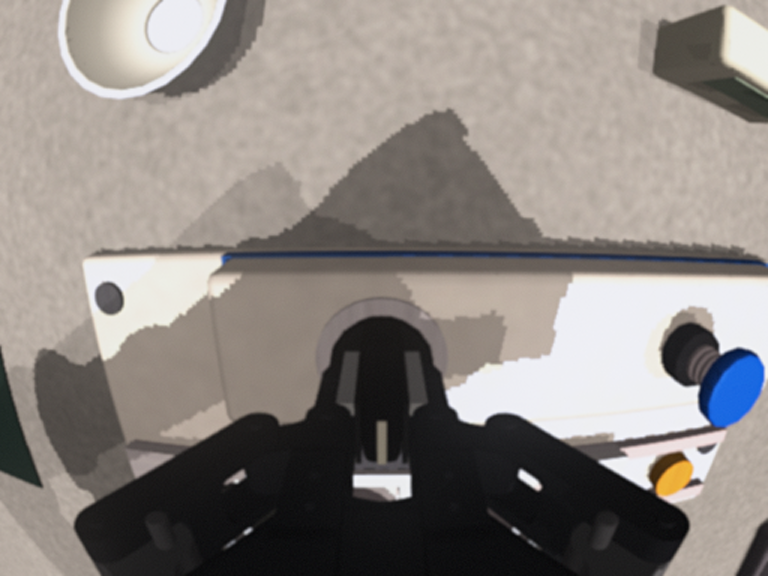

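```bash
python3 -m jog '{"turn":[[0,0,-8],[0,0,-8],[0,0,-8],[0,0,-8],[0,0,-8],[0,0,-8],[0,0,-8],[0,0,-8],[0,0,-6],[0,0,0],[0,0,0]],"linear":[[0,0,0],[0,0,0],[0,0,0],[0,0,0],[0,0,0],[0,0,0],[0,0,0],[0,0,0],[0,0,0],[0,0,0],[0,0,0]],"grip":[0.05,0.05,0.05,0.05,0.05,0.05,0.05,0.05,0.05,0.05,0.05]}'
python3 - <<'E'
from h import *
s=status.observe(); print(s["torque"],np.round(toolR(),3))
c=crop("wrist",(0,0,512,384),1.5,"w19.png")
E
```

```text
time_s: 37.25
tcp_pos: [0.6169, -0.0917, 0.0646]
ee_rot: [-0.001, 0.782, 0.623, -0.0]
wrist_force: [-2.9, 2.8, 6.7]
gripper_width: 0.0124
[0.68154741 0.4330927  0.12327081] [[ 0.224  0.975 -0.001]
 [ 0.975 -0.224  0.002]
 [ 0.001 -0.002 -1.   ]]
```

View pics/w19.png

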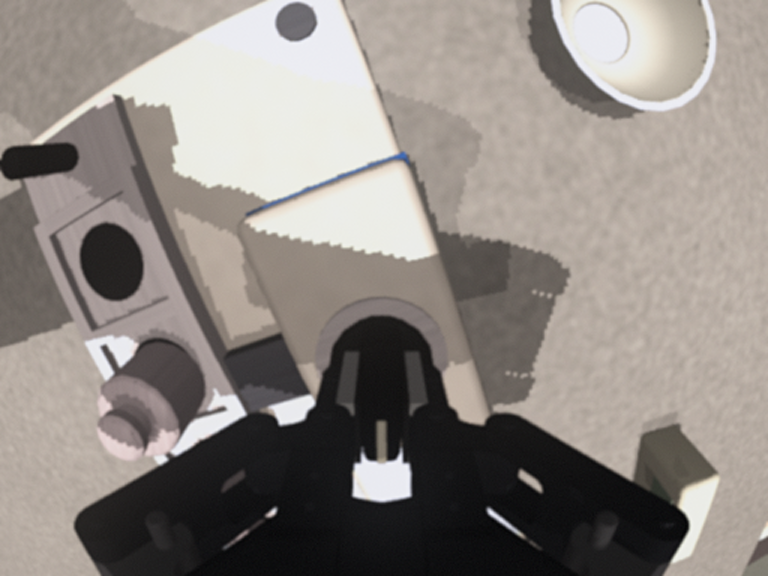

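```bash
python3 -m jog '{"turn":[[0,0,0],[0,0,0],[0,0,0],[0,0,0],[0,0,0],[0,0,0],[0,0,0],[0,0,-7],[0,0,-7],[0,0,-6],[0,0,0]],"linear":[[0,0,0],[0,0,0],[0,0,-0.01],[0,0,-0.02],[0,0,-0.03],[0,0,-0.03],[0,0,-0.01],[0,0,0],[0,0,0],[0,0,0],[0,0,0]],"grip":[0.5,0.5,0.5,0.5,0.5,0.5,0.7,1,1,1,1]}'
python3 - <<'E'
from h import *
print(to([.4942,.0251,.14]),np.round(toolR(),3))
c=crop("wrist",(0,0,512,384),1.5,"w20.png")
E
```

```text
time_s: 38.67
tcp_pos: [0.6171, -0.0929, 0.1643]
ee_rot: [-0.0, 0.662, 0.749, -0.0]
wrist_force: [-0.3, 0.5, -0.9]
gripper_width: 0.0855
[ 0.1322 -0.1074  0.0244] [[-0.123  0.992 -0.   ]
 [ 0.992  0.123  0.   ]
 [ 0.    -0.    -1.   ]]
```

View pics/w20.png

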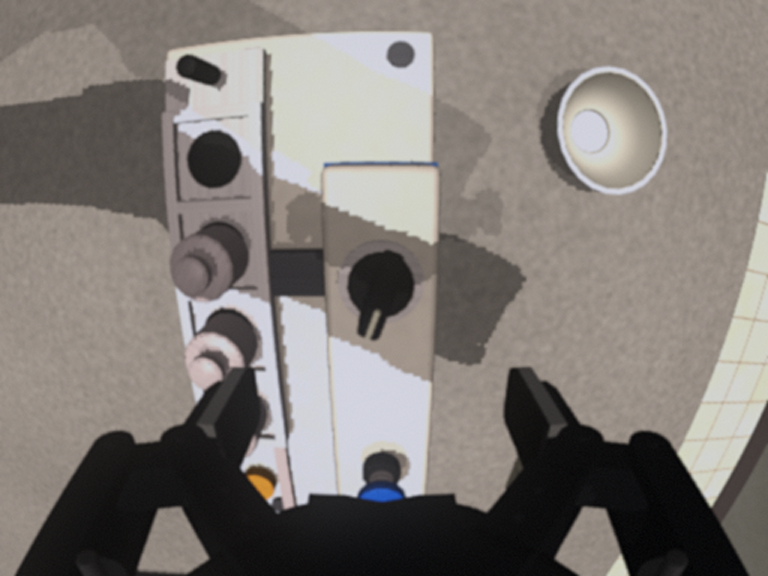

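```bash
python3 -m jog '{"turn":[[0,0,0],[0,0,0],[0,0,0],[0,0,0],[0,0,0],[0,0,0],[0,0,0]],"linear":[[0.02,-0.015,0],[0.03,-0.025,0],[0.03,-0.025,0],[0.03,-0.025,0],[0.02,-0.015,0],[0.002,-0.002,0.02],[0,0,0]],"grip":[1,1,1,1,1,1,1]}'
python3 - <<'E'
from h import *
print(to([.4942,.0251,.14]))
c=crop("wrist",(0,0,512,384),1.5,"w21.png")
E
```

```text
time_s: 39.6
tcp_pos: [0.4936, 0.0253, 0.1436]
ee_rot: [-0.001, 0.662, 0.75, -0.001]
wrist_force: [-0.6, -0.0, 0.0]
gripper_width: 0.0856
[-0.0002  0.0006  0.0036]
```

View pics/w21.png

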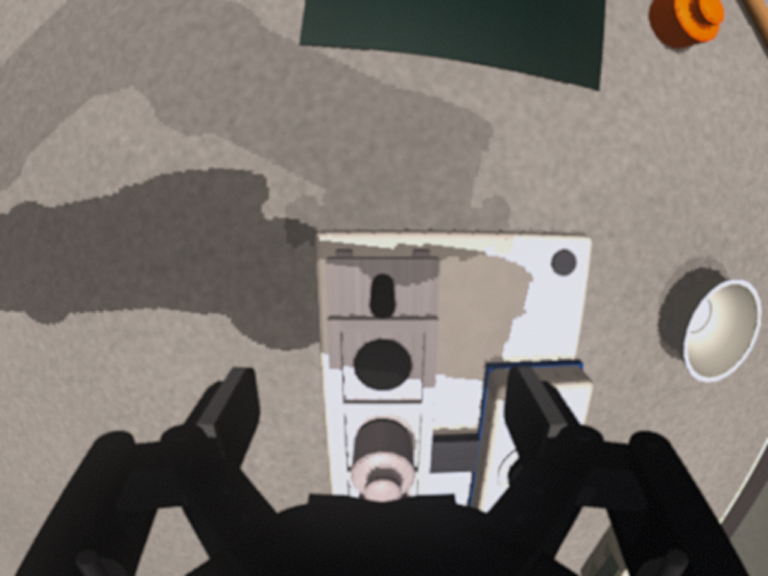

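```bash
python3 - <<'E'
from h import *
c=eyes.camera("wrist")
g=lambda p,z:np.round(onz(c,(np.array(p)+.5)/1.5-.5,z,True),4)
print(g((382,310),.073),g((383,285),.031))
E
python3 -m jog '{"turn":[[0,0,0],[0,0,0],[0,0,0],[0,0,0],[0,0,0],[0,0,0],[0,0,0],[0,0,0],[0,0,0],[0,0,0],[0,0,0]],"linear":[[0,0.0005,0.02],[0,0,0.025],[0,0,0.025],[0,0,0.018],[0,0,0.006],[0,0,0],[0,0,0],[0,0,0],[0,0,0],[0,0,0],[0,0,0]],"grip":[1,1,1,1,0.8,0.5,0.3,0.05,0.05,0.05,0.05]}' 30
python3 - <<'E'
from h import *
print(status.observe()["tcp_pos"],status.observe()["wrist_force"])
c=crop("wrist",(0,0,512,384),1.5,"w22.png")
E
```

```text
[0.4944 0.0229 0.073 ] [0.4949 0.0233 0.031 ]
time_s: 41.08
tcp_pos: [0.4939, 0.0249, 0.0509]
ee_rot: [-0.001, 0.662, 0.75, -0.001]
wrist_force: [-2.5, -0.9, 4.1]
gripper_width: 0.0127
[0.49391476 0.02485037 0.05093994] [-2.48448374 -0.87678247  4.09564897]
```

View pics/w22.png

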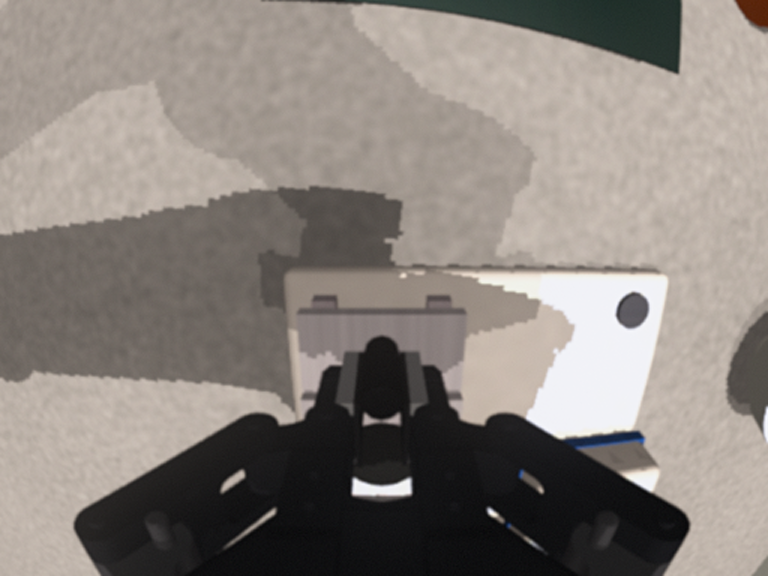

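```bash
python3 - <<'E'
from h import *
crop("scene",(60,150,260,300),4,"s22.png")
E
python3 -m jog '{"turn":[[0,0,0],[0,0,0],[0,0,0],[0,0,0],[0,0,0],[0,0,0],[0,0,0],[0,0,0],[0,0,0],[0,0,0],[0,0,0],[0,0,0],[0,0,0],[0,0,0],[0,0,0],[0,0,0]],"linear":[[-0.001,0,0],[-0.002,0,0],[-0.004,0,0],[-0.006,0,0],[-0.007,0,0],[-0.007,0,0],[-0.007,0,0],[-0.007,0,0],[-0.007,0,0],[-0.007,0,0],[-0.007,0,0],[-0.005,0,0],[-0.003,0,0],[-0.002,0,0],[0,0,0],[0,0,0]],"grip":[0.05,0.05,0.05,0.05,0.05,0.05,0.05,0.05,0.05,0.05,0.05,0.05,0.05,0.05,0.05,0.05]}'
python3 - <<'E'
from h import *
crop("scene",(60,150,260,300),4,"s23.png")
crop("wrist",(0,0,512,384),1.5,"w23.png")
E
```

```text
time_s: 43.18
tcp_pos: [0.5029, -0.0464, 0.0509]
ee_rot: [-0.001, 0.662, 0.75, -0.001]
wrist_force: [-2.8, -0.0, 6.1]
gripper_width: 0.0127
```

View pics/s23.png

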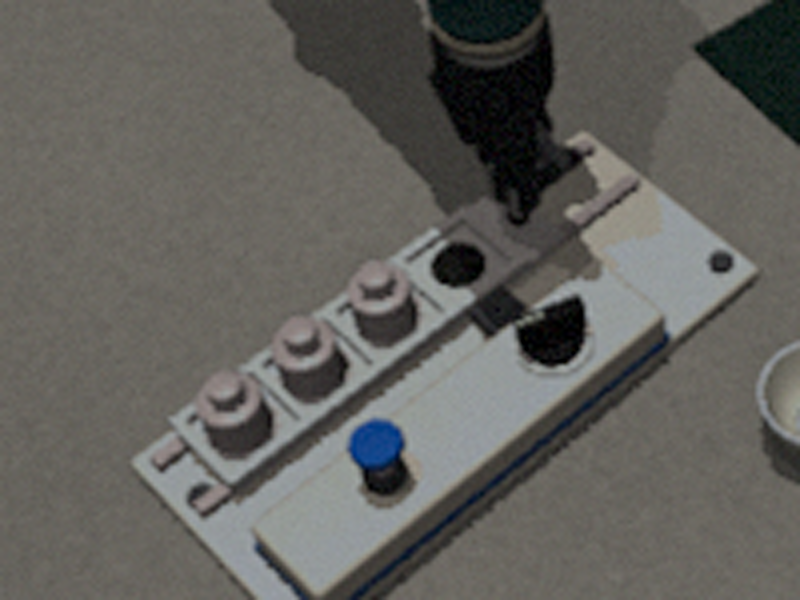

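View pics/w23.png

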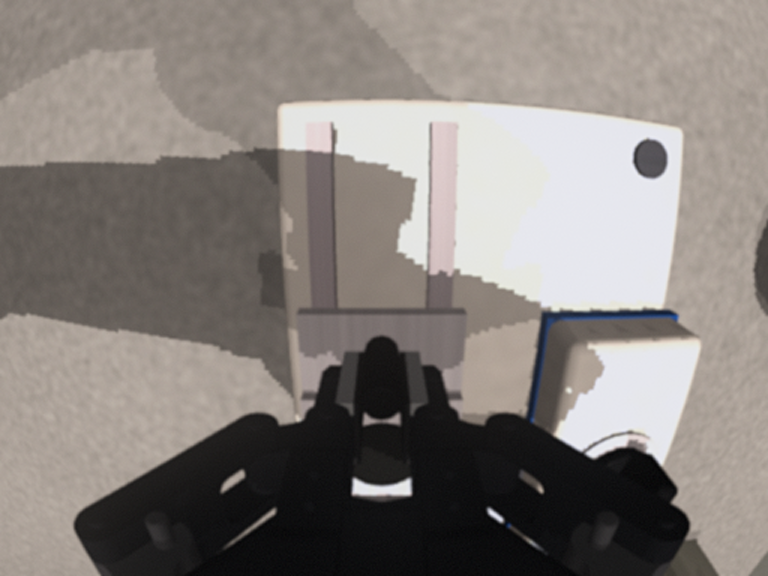

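```bash
python3 -m jog '{"turn":[[0,0,0],[0,0,0],[0,0,0],[0,0,0],[0,0,0],[0,0,0]],"linear":[[-0.002,0,0],[-0.002,0,0],[-0.002,0,0],[-0.002,0,0],[-0.001,0,0],[0,0,0]],"grip":[0.05,0.05,0.05,0.05,0.05,0.05]}'
python3 -m jog '{"turn":[[0,0,0],[0,0,0],[0,0,0],[0,0,0]],"linear":[[-0.002,0,0],[-0.002,0,0],[-0.001,0,0],[0,0,0]],"grip":[0.05,0.05,0.05,0.05]}'
```

```text
time_s: 44.02
tcp_pos: [0.504, -0.0551, 0.0509]
ee_rot: [-0.001, 0.662, 0.75, -0.0]
wrist_force: [-3.9, 0.6, 6.2]
gripper_width: 0.0126
time_s: 44.52
tcp_pos: [0.5047, -0.06, 0.051]
ee_rot: [-0.001, 0.662, 0.75, -0.0]
wrist_force: [-2.8, 0.8, 6.3]
gripper_width: 0.0128
```

```bash
python3 -m jog '{"turn":[[0,0,0],[0,0,0],[0,0,0]],"linear":[[-0.0015,0,0],[-0.0015,0,0],[0,0,0]],"grip":[0.05,0.05,0.05]}'
python3 -m jog '{"turn":[[0,0,0],[0,0,0],[0,0,0]],"linear":[[-0.0015,0,0],[-0.0015,0,0],[0,0,0]],"grip":[0.05,0.05,0.05]}'
```

```text
time_s: 44.9
tcp_pos: [0.5048, -0.0617, 0.0509]
ee_rot: [-0.002, 0.661, 0.75, -0.0]
wrist_force: [-2.9, 3.9, 7.0]
gripper_width: 0.0123
time_s: 45.28
tcp_pos: [0.5048, -0.0617, 0.0509]
ee_rot: [-0.004, 0.66, 0.751, 0.001]
wrist_force: [-3.6, 8.3, 8.8]
gripper_width: 0.0129
```

```bash
python3 -m jog '{"turn":[[0,0,0],[0,0,0],[0,0,0],[0,0,0],[0,0,0],[0,0,0],[0,0,0],[0,0,0],[0,0,0],[0,0,0]],"linear":[[0,0,0],[0,0,0],[0,0,0],[0,0,-0.01],[0,0,-0.02],[0,0,-0.03],[0,0,-0.03],[0,0,-0.02],[0,0,0],[0,0,0]],"grip":[0.3,0.4,0.4,0.4,0.4,0.4,0.4,0.4,0.4,0.4]}'
python3 - <<'E'
from h import *
print(to([.617,-.093,.16]))
crop("wrist",(0,0,512,384),1.5,"w24.png")
crop("scene",(60,150,260,300),4,"s24.png")
E
```

```text
time_s: 46.52
tcp_pos: [0.5063, -0.0663, 0.16]
ee_rot: [-0.0, 0.662, 0.75, -0.0]
wrist_force: [-0.8, 0.1, -0.9]
gripper_width: 0.0337
[-4.030e-02  1.065e-01 -1.000e-04]
```

View pics/w24.png

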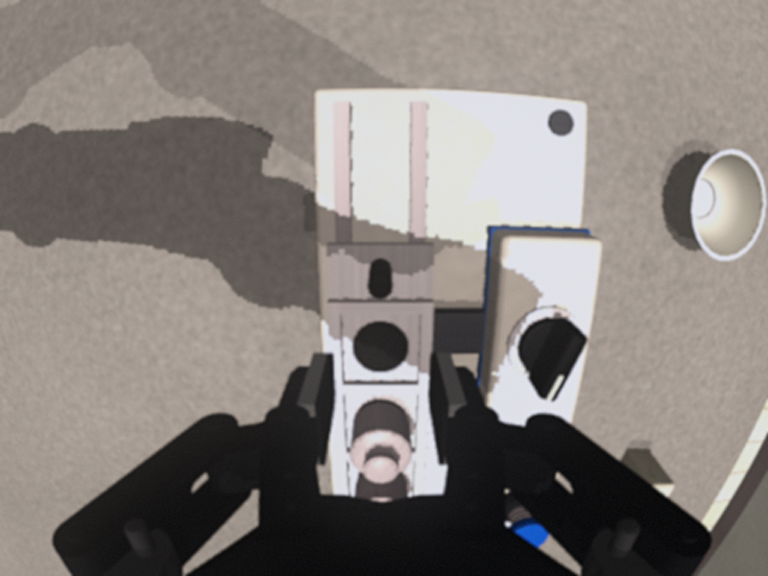

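View pics/s24.png

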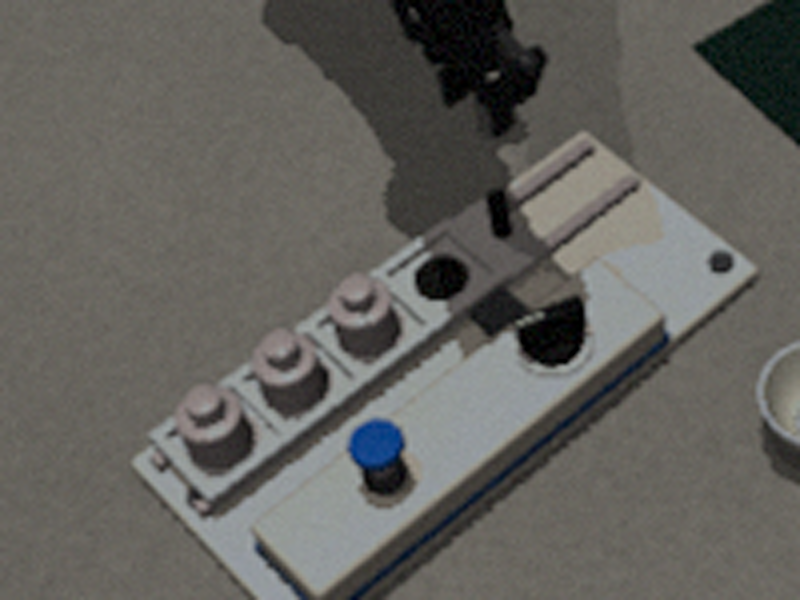

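```bash
python3 -m jog '{"turn":[[0,0,0],[0,0,0],[0,0,0],[0,0,0],[0,0,0],[0,0,7],[0,0,7],[0,0,6],[0,0,0],[0,0,0],[0,0,0],[0,0,0],[0,0,0],[0,0,0]],"linear":[[-0.005,0.012,0],[-0.01,0.028,0],[-0.01,0.028,0],[-0.01,0.026,0],[-0.005,0.012,0],[0,0,0],[0,0,0],[0,0,0],[0,0,0.02],[0,0,0.02],[0,0,0.02],[0,0,0.01],[0,0,0],[0,0,0]],"grip":[0.5,0.5,0.5,0.5,0.5,0.5,0.5,0.5,0.5,0.5,0.5,0.5,0.5,0.5]}'
python3 - <<'E'
from h import *
print(to([.617,-.093,.065]))
crop("wrist",(0,0,512,384),1.5,"w25.png")
E
```

```text
time_s: 48.38
tcp_pos: [0.6174, -0.0931, 0.0907]
ee_rot: [0.0, 0.782, 0.623, 0.0]
wrist_force: [-0.5, -0.3, 0.7]
gripper_width: 0.0426
[-0.     -0.0005  0.0257]
```

View pics/w25.png

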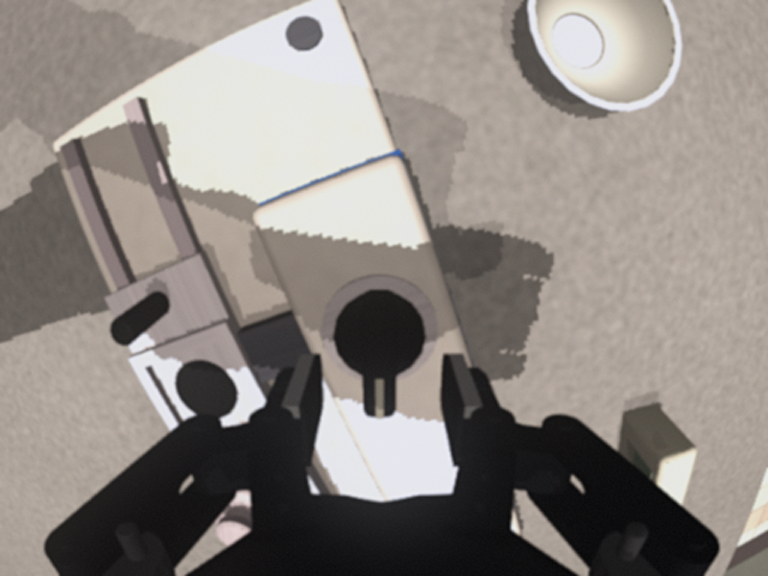

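```bash
python3 -m jog '{"turn":[[0,0,0],[0,0,0],[0,0,0],[0,0,0],[0,0,0],[0,0,0],[0,0,0],[0,0,0]],"linear":[[0,0,0.01],[0,0,0.01],[0,0,0.006],[0,0,0],[0,0,0],[0,0,0],[0,0,0],[0,0,0]],"grip":[0.5,0.5,0.5,0.5,0.05,0.05,0.05,0.05]}' 30
python3 -m jog '{"turn":[[0,0,8],[0,0,8],[0,0,8],[0,0,8],[0,0,8],[0,0,8],[0,0,8],[0,0,8],[0,0,6],[0,0,1],[0,0,0],[0,0,0]],"linear":[[0,0,0],[0,0,0],[0,0,0],[0,0,0],[0,0,0],[0,0,0],[0,0,0],[0,0,0],[0,0,0],[0,0,0],[0,0,0],[0,0,0]],"grip":[0.05,0.05,0.05,0.05,0.05,0.05,0.05,0.05,0.05,0.05,0.05,0.05]}'
python3 - <<'E'
from h import *
s=status.observe(); print(s["torque"],np.round(toolR(),3))
crop("wrist",(0,0,512,384),1.5,"w26.png")
E
```

```text
time_s: 49.42
tcp_pos: [0.6167, -0.0928, 0.0647]
ee_rot: [-0.0, 0.782, 0.624, -0.0]
wrist_force: [-2.2, -0.5, 3.1]
gripper_width: 0.0122
time_s: 50.92
tcp_pos: [0.6166, -0.0928, 0.0646]
ee_rot: [0.0, 0.998, 0.055, -0.0]
wrist_force: [-3.0, 0.1, 5.8]
gripper_width: 0.0123
[-0.01450642  0.56868178  0.56778335] [[ 0.994  0.11  -0.001]
 [ 0.11  -0.994 -0.   ]
 [-0.001  0.    -1.   ]]
```

View pics/w26.png

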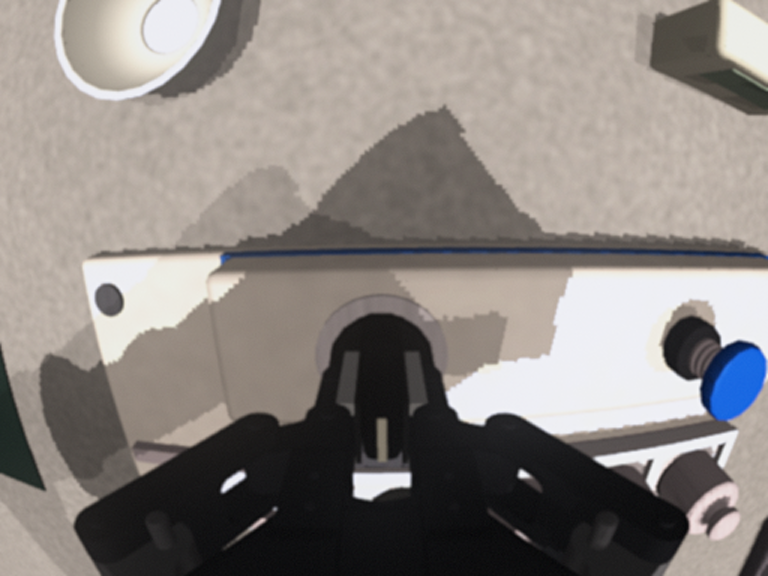

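```bash
python3 -m jog '{"turn":[[0,0,0],[0,0,0],[0,0,0],[0,0,0],[0,0,0],[0,0,0],[0,0,0],[0,0,0],[0,0,0],[0,0,0],[0,0,0],[0,0,0],[0,0,0]],"linear":[[0,0,0],[0,0,0],[0,0,-0.01],[0,0,-0.02],[0,0,-0.03],[0,0,-0.02],[0,0,0],[0,0.02,0],[0,0.035,0],[0,0.035,0],[0.002,0.035,0],[0,0.0125,0],[0,0,0]],"grip":[0.4,0.5,0.5,0.5,0.5,0.5,0.3,0,0,0,0,0,0]}'
python3 - <<'E'
from h import *
print(to([.634,-.2295,.094]))
crop("wrist",(0,0,512,384),1.5,"w27.png")
E
```

```text
time_s: 52.6
tcp_pos: [0.6327, -0.2306, 0.1436]
ee_rot: [-0.0, 0.999, 0.052, -0.001]
wrist_force: [0.2, 0.3, -0.4]
gripper_width: -0.0002
[ 0.0015 -0.0009  0.0496]
```

View pics/w27.png

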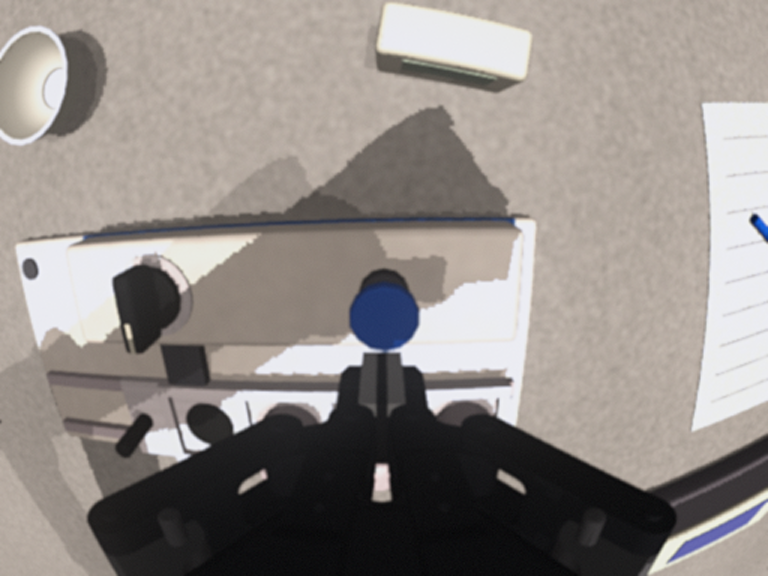

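```bash
python3 -m jog '{"turn":[[0,0,0],[0,0,0],[0,0,0],[0,0,0],[0,0,0]],"linear":[[0.001,-0.001,0.015],[0,0,0.015],[0,0,0.01],[0,0,0.003],[0,0,0]],"grip":[0,0,0,0,0]}'
python3 -m jog '{"turn":[[0,0,0],[0,0,0],[0,0,0],[0,0,0],[0,0,0],[0,0,0],[0,0,0]],"linear":[[0,0,0.004],[0,0,0.004],[0,0,0.004],[0,0,0.004],[0,0,0.003],[0,0,0],[0,0,0]],"grip":[0,0,0,0,0,0,0]}'
```

```text
time_s: 53.28
tcp_pos: [0.6345, -0.2283, 0.1011]
ee_rot: [0.0, 0.999, 0.054, -0.0]
wrist_force: [0.3, 0.3, 0.4]
gripper_width: -0.0001
time_s: 54.15
tcp_pos: [0.6348, -0.2285, 0.0837]
ee_rot: [-0.0, 0.999, 0.053, 0.001]
wrist_force: [-1.3, 2.4, 10.0]
gripper_width: 0.0001
```

```bash
python3 -m jog '{"turn":[[0,0,0],[0,0,0],[0,0,0],[0,0,0]],"linear":[[0,0,0.004],[0,0,0.004],[0,0,0],[0,0,0]],"grip":[0,0,0,0]}'
python3 -m jog '{"turn":[[0,0,0],[0,0,0],[0,0,0],[0,0,0]],"linear":[[0,0,0.002],[0,0,0.001],[0,0,0],[0,0,0]],"grip":[0,0,0,0]}'
python3 - <<'E'
from h import *
crop("scene",(60,150,260,300),4,"s28.png")
E
```

```text
time_s: 54.65
tcp_pos: [0.6348, -0.2285, 0.0762]
ee_rot: [-0.0, 0.999, 0.053, 0.001]
wrist_force: [-3.0, 1.7, 11.9]
gripper_width: -0.0001
time_s: 55.15
tcp_pos: [0.6349, -0.2285, 0.0759]
ee_rot: [-0.001, 0.999, 0.053, 0.001]
wrist_force: [-6.8, 4.5, 27.7]
gripper_width: -0.0002
```

View pics/s28.png

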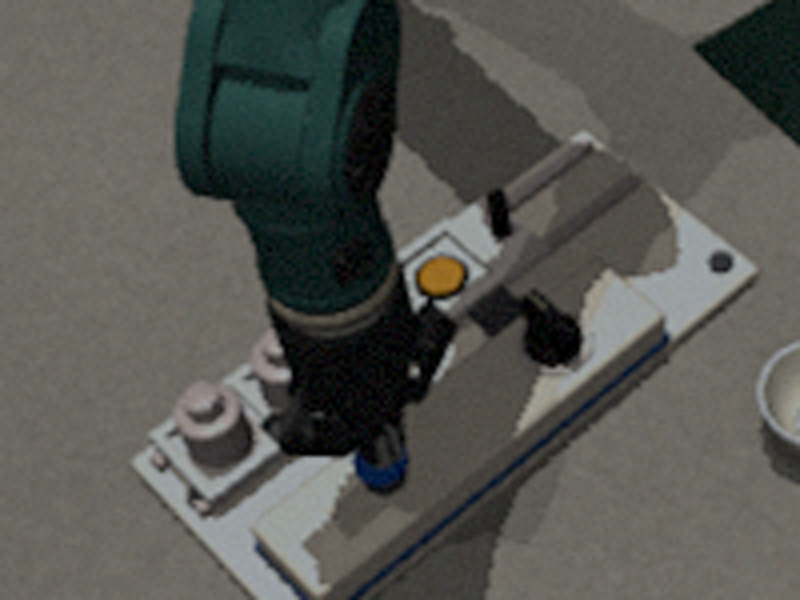

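```bash
python3 -m jog '{"turn":[[0,0,0],[0,0,0],[0,0,0],[0,0,0],[0,0,0],[0,0,0],[0,0,0],[0,0,0]],"linear":[[0,0,-0.004],[0,0,-0.005],[0,0,-0.005],[0,0,-0.006],[0,0,-0.006],[0,0,-0.004],[0,0,0],[0,0,0]],"grip":[0,0,0,0,0,0,0,0]}'
python3 - <<'E'
from h import *
crop("scene",(60,150,260,300),4,"s29.png")
E
```

```text
time_s: 56.2
tcp_pos: [0.6343, -0.228, 0.1008]
ee_rot: [-0.0, 0.999, 0.054, -0.0]
wrist_force: [0.4, 0.4, -0.3]
gripper_width: 0.0004
```

View pics/s29.png

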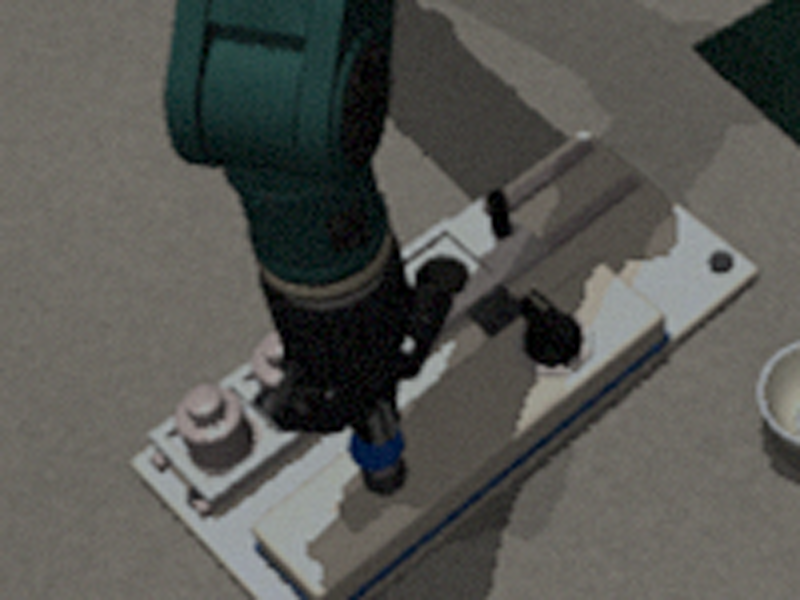

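Run:
```python
from h import *
crop("side",(225,75,375,215),4,"d29.png")
```

```text
(no output)
```

View pics/d29.png

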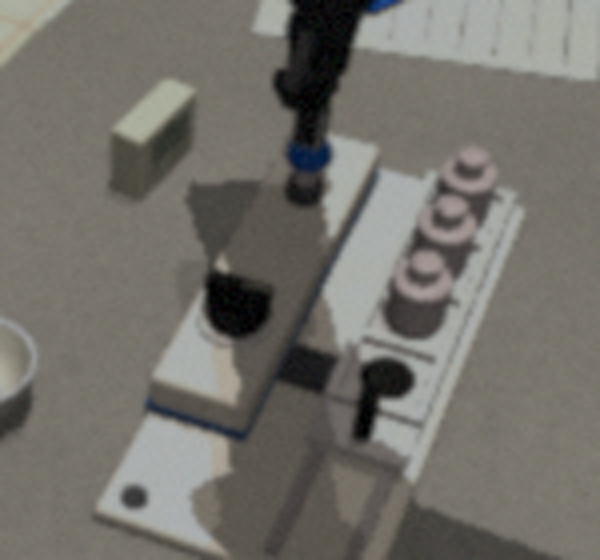

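All three weights are in line and seated. Now the second press.

```bash
python3 -m jog '{"turn":[[0,0,0],[0,0,0],[0,0,0],[0,0,0],[0,0,0],[0,0,0],[0,0,0],[0,0,0],[0,0,0],[0,0,0],[0,0,0]],"linear":[[0,0,0.005],[0,0,0.005],[0,0,0.005],[0,0,0.005],[0,0,0.005],[0,0,0.003],[0,0,0.002],[0,0,0],[0,0,0],[0,0,0],[0,0,0]],"grip":[0,0,0,0,0,0,0,0,0,0,0]}'
python3 -m jog '{"turn":[[0,0,0],[0,0,0],[0,0,0],[0,0,0],[0,0,0],[0,0,0],[0,0,0],[0,0,0]],"linear":[[0,0,-0.004],[0,0,-0.005],[0,0,-0.005],[0,0,-0.006],[0,0,-0.006],[0,0,-0.004],[0,0,0],[0,0,0]],"grip":[0,0,0,0,0,0,0,0]}'
python3 - <<'E'
from h import *
crop("side",(225,75,375,215),4,"d30.png")
E
```

```text
time_s: 57.68
tcp_pos: [0.6347, -0.2283, 0.0759]
ee_rot: [-0.002, 0.999, 0.053, 0.001]
wrist_force: [-5.9, 5.2, 29.0]
gripper_width: -0.0
time_s: 58.68
tcp_pos: [0.6343, -0.2281, 0.1008]
ee_rot: [-0.0, 0.999, 0.054, -0.0]
wrist_force: [0.2, -0.1, -0.1]
gripper_width: -0.0002
```

View pics/d30.png

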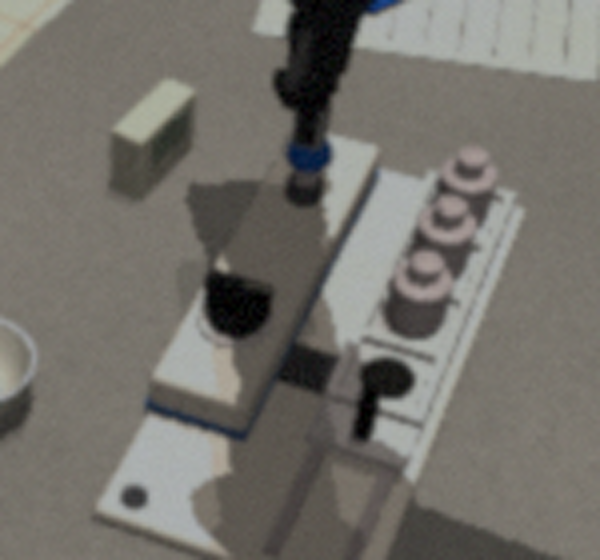

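Still seated, plunger up. Third press, then retreat.

```bash
python3 -m jog '{"turn":[[0,0,0],[0,0,0],[0,0,0],[0,0,0],[0,0,0],[0,0,0],[0,0,0],[0,0,0],[0,0,0],[0,0,0],[0,0,0]],"linear":[[0,0,0.005],[0,0,0.005],[0,0,0.005],[0,0,0.005],[0,0,0.005],[0,0,0.003],[0,0,0.002],[0,0,0],[0,0,0],[0,0,0],[0,0,0]],"grip":[0,0,0,0,0,0,0,0,0,0,0]}'
python3 -m jog '{"turn":[[0,0,0],[0,0,0],[0,0,0],[0,0,0],[0,0,0],[0,0,0],[0,0,0],[0,0,0],[0,0,0],[0,0,0],[0,0,0],[0,0,0],[0,0,0],[0,0,0]],"linear":[[0,0,-0.004],[0,0,-0.005],[0,0,-0.005],[0,0,-0.006],[0,0,-0.006],[0,0,-0.004],[0,0,-0.02],[0,0,-0.03],[0,0,-0.03],[0,0,-0.03],[0,0,-0.02],[0,0,0],[0,0,0],[0,0,0]],"grip":[0,0,0,0,0,0,0,0,0,0,0,0,0,0]}'
python3 - <<'E'
from h import *
crop("side",(225,75,375,215),4,"d31.png");crop("scene",(60,150,260,300),4,"s31.png");crop("wrist",(0,0,512,384),1.5,"w31.png")
E
```

```text
time_s: 60.1
tcp_pos: [0.6346, -0.2283, 0.0759]
ee_rot: [-0.002, 0.999, 0.053, 0.001]
wrist_force: [-6.7, 5.9, 29.0]
gripper_width: 0.0003
time_s: 61.85
tcp_pos: [0.6338, -0.2276, 0.2298]
ee_rot: [-0.001, 0.999, 0.054, -0.001]
wrist_force: [0.0, -0.3, -0.1]
gripper_width: -0.0003
```

View pics/d31.png

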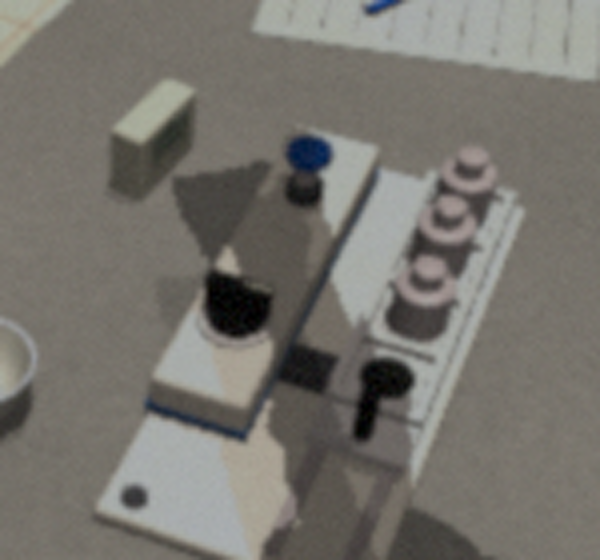

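View pics/s31.png

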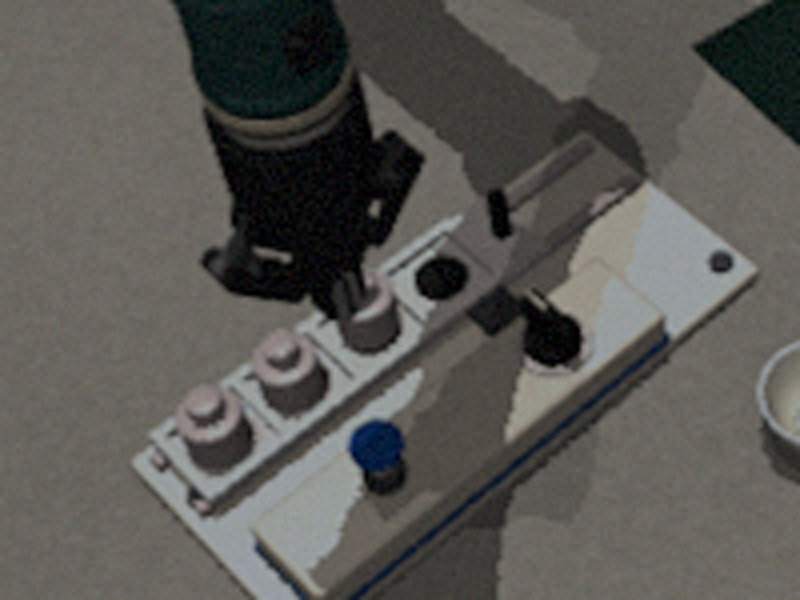

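View pics/w31.png

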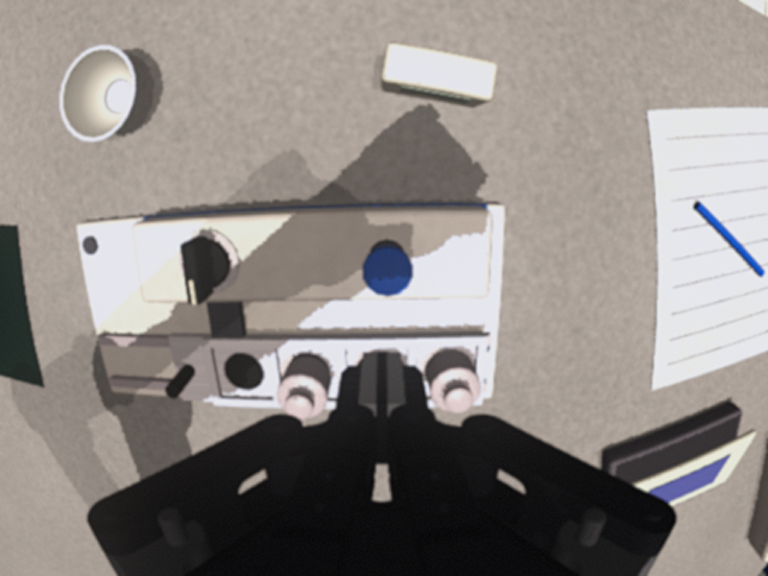

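```bash
python3 -m jog '{"turn":[[0,0,0],[0,0,0],[0,0,0],[0,0,0],[0,0,0],[0,0,0],[0,0,0],[0,0,0]],"linear":[[0,0.01,-0.01],[0,0.02,-0.01],[0,0.02,-0.01],[0,0.03,0],[0,0.03,0],[0,0.02,0],[0,0,0],[0,0,0]],"grip":[0,0,0,0,0,0,0,0]}'
python3 - <<'E'
from h import *
a=crop("side",(310,95,375,195),6,"d32.png");b=crop("scene",(90,205,200,285),6,"s32.png")
import pickle; pickle.dump((b,a),open("cams1.pkl","wb"))
E
```

```text
time_s: 63.0
tcp_pos: [0.6487, -0.3564, 0.2612]
ee_rot: [-0.001, 0.999, 0.054, 0.0]
wrist_force: [0.4, 0.5, -0.1]
gripper_width: -0.0
```

View pics/d32.png

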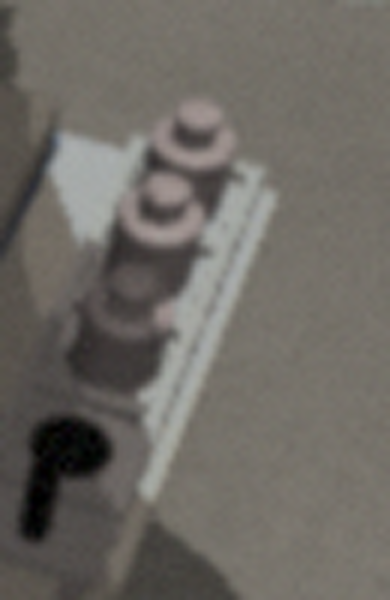

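View pics/s32.png

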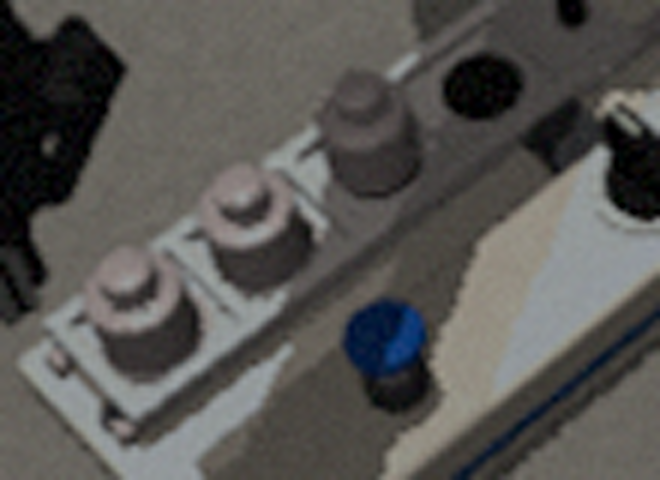

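Run:
```python
import io,contextlib
with contextlib.redirect_stdout(io.StringIO()):
    from fit import tri,u
from h import *
import pickle
S,D=pickle.load(open("cams1.pkl","rb"))
H=[(.5345,-.2948),(.5272,-.2353),(.5195,-.176)]
for (p,q),h in zip([((130,262),(200,110)),((245,178),(169,190)),((362,86),(130,280))],H):
    P=u(p,(90,205),6);Q=u(q,(310,95),6)
    print(np.round(tri([(S,P),(D,Q)])[0],4),onz(S,P,.084)[:2].round(4),onz(D,Q,.084)[:2].round(4),h)
    print((proj(S,[h+(.084,)])-[90,205]+.5)*6-.5,(proj(D,[h+(.084,)])-[310,95]+.5)*6-.5)
```

```text
[ 0.5369 -0.2952  0.0852] [ 0.5368 -0.2946] [ 0.5368 -0.2977] (0.5345, -0.2948)
[[126.93614599 258.45562241]] [[202.119273  114.8672027]]
[ 0.5277 -0.2368  0.083 ] [ 0.5293 -0.2366] [ 0.5269 -0.2366] (0.5272, -0.2353)
[[245.18712291 173.14333565]] [[167.2219011  191.39880941]]
[ 0.5181 -0.1726  0.0834] [ 0.5183 -0.1729] [ 0.5181 -0.1717] (0.5195, -0.176)
[[357.18771547  91.34987545]] [[130.94980728 273.21118041]]
```

```bash
python3 -m jog '{"turn":[[0,0,0],[0,0,0],[0,0,0],[0,0,0],[0,0,0],[0,0,0],[0,0,0],[0,0,0],[0,0,0],[0,0,0]],"linear":[[-0.01,-0.01,0],[-0.02,-0.02,0],[-0.02,-0.03,0],[-0.03,-0.03,0],[-0.03,-0.03,0],[-0.03,-0.02,0],[-0.02,0,0],[-0.005,0,0],[0,0,0],[0,0,0]],"grip":[0,0,0,0,0,0,0,0,0,0]}'
python3 - <<'E'
from h import *
c=crop("wrist",(0,0,512,384),1.5,"w33.png"); crop("side",(225,75,375,215),4,"d33.png")
print(np.round(projw(c,[[.5345,-.2948,.03],[.5272,-.2353,.03],[.5195,-.176,.03],[.512,-.117,.03]])*1.5))
E
```

```text
time_s: 64.45
tcp_pos: [0.4706, -0.2366, 0.2615]
ee_rot: [0.001, 0.999, 0.054, 0.0]
wrist_force: [0.1, 0.8, 0.4]
gripper_width: 0.0005
[[458. 176.]
 [386. 176.]
 [315. 178.]
 [247. 182.]]
```

View pics/w33.png

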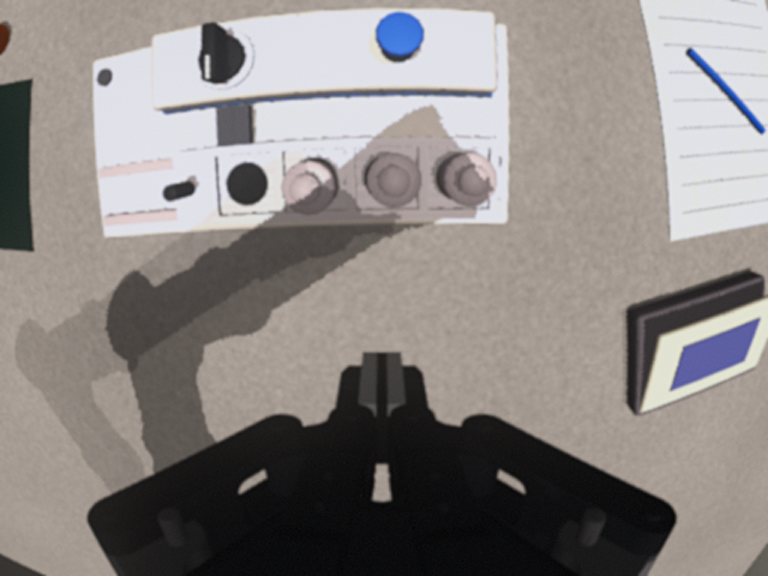

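View pics/d33.png

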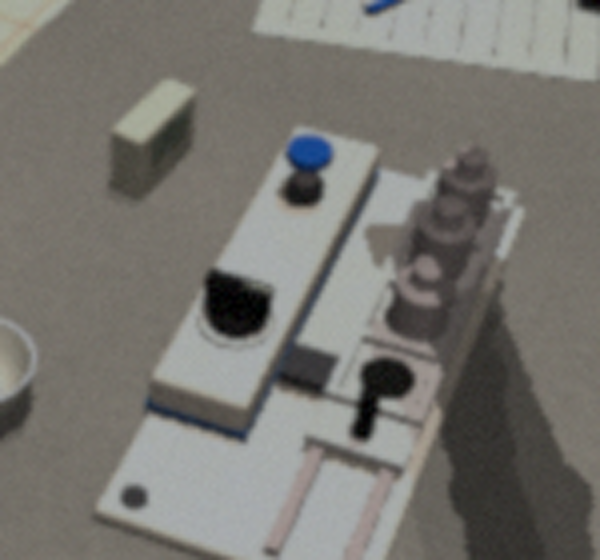

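Run:
```python
from h import *
c=eyes.camera("wrist")
i=c["img"]; cv2.imwrite("pics/w34.png",cv2.resize(i[85:160,130:345],None,fx=3.7,fy=3.7,interpolation=cv2.INTER_CUBIC))
```

```text
(no output)
```

View pics/w34.png

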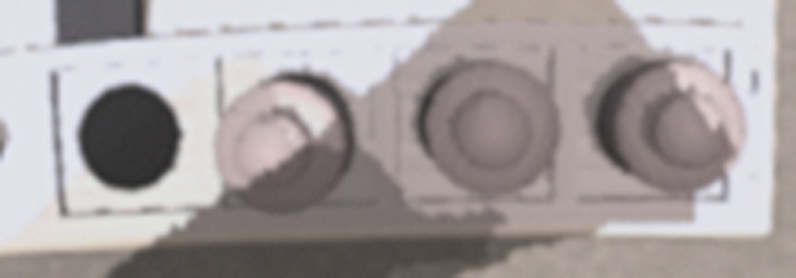

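Run:
```python
from h import *
c=eyes.camera("wrist")
def w(p,z): return onz(c,(np.array(p)+.5)/3.7-.5+[130,85],z,True)
ex=np.array([.9922,.1245]);ey=np.array([-.1245,.9922])
s4=w((129,137),.03)[:2]
print('s4',s4)
# pocket 3 walls top z .036 ; seat from other end
for n,k,top,rim in (('w3',1,(272,145),(283,142)),('w2',2,(491,127),(489,126)),('w1',3,(689,128),(680,125))):
    seat=s4-ey*.06*k
    for P,z in ((top,.084),(rim,.068)):
        d=w(P,z)[:2]-seat; print(n,z,np.round(1000*np.array([d@ex,d@ey]),1))
for x in (220,398,552,727): 
    d=w((x,150),.036)[:2]-s4; print(x, round(1000*d@ey,1))
```

```text
s4 [ 0.51077186 -0.11663544]
w3 0.084 [-1.5 -0.1]
w3 0.068 [-1.9 -0.8]
w2 0.084 [ 2.  -3.8]
w2 0.068 [ 1.3 -3.7]
w1 0.084 [ 1.8 -1.8]
w1 0.068 [ 1.7 -2.3]
220 -33.8
398 -94.1
552 -145.4
727 -205.2
```

Run:
```python
from rig import bot,status
print(bot.finish_job(), status.observe()["time_s"])
```

```text
the job is handed in; nothing more can be done
the job is handed in; nothing more can be done
```

The job is handed in, at about 65 s of the 208 s allowed. `bot.finish_job()` reported no verdict, so what follows rests on my own checks.

**What I did**
- Moved the three steel weights from the mat into seats 1, 2 and 3 with the carriage still out.
- Loosened the clamp knob about 70° and slid the carriage about 87 mm, until it stopped and the force rose to about 8 N.
- Turned the knob back until it met its end stop, at about 0.57 N m.
- Pressed the plunger three times. Each press ended about 18 mm down, at about 28 N. I let it come fully up in between and at the end.

**Last checks**
- **Weights:** all three stand upright, within about 5 mm of their seat centres. The mat is empty.
- **Comparator:** the carriage is home, the knob bar lies in its tight position and the plunger is up.
- **Other things:** the dish and the logger showed no movement in the last pictures. I did not check the brush again after the weights were seated, but the arm never went near it afterwards.
- **Robot:** it stood clear of everything at the end.

**Checks that disagreed**
- The wrist camera and the two fixed cameras differed by 3 to 5 mm in places.
- Between the second and third press, one picture suggested the seat 3 weight had shifted by about 4 mm. A later close look put it about 2 mm off centre and upright, so I left it alone.

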